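# Close up the heel chest: heels in, lid hung on its hinge pin, turn-button locked

## Task

Close up the heel chest: put every loose rubber heel into it, lying flat so that the lid will shut, set the lid on so that its hinge barrels line up between the chest's, and slide the hinge pin through all of them until its head is right up against the first barrel. Then lock the lid with the stubby screwdriver in the slot of the turn-button, not with the fingers: turn it clockwise until the tab points straight in over the lid. Stand the screwdriver back in its well in the tool block and leave everything else on the bench where it is.

Things in the scene. Friction and masses are not known exactly. Their poses are not given: they have to be found in the camera images.
- chest: Open plywood heel chest fixed to the bench, 116 (x) x 166 (y) x 52 mm high, walls and floor 8 mm. Origin: centre of its underside; z up. Hinge along its back edge (+x, away from the robot), turn-button in the middle of its front edge (-x). Place and yaw vary.
- chest_floor (a point): Centre of the chest's inner floor, 8 mm above the bench: 100 (x) x 150 (y) mm of floor, 44 mm deep to the rim (36 mm below the lid's battens); axes as the chest's.
- hinge_mouth (a point): Where the pin goes in, moving to +y: centre of the outer end of the first hinge barrel, flush with the chest's -y end; axes as the chest's. Five barrels in line along y over the 166 mm width, each 30 mm long, 19 mm outside, bore 11 mm, 4 mm gaps: 1st, 3rd, 5th on the chest, 2nd and 4th on the lid. Axis 68.5 mm to +x of the chest's origin, 56 mm above the bench.
- slot (a point): Centre of the top face of the turn-button's slotted brass screw head (21 mm diameter; slot right across it, 4.6 mm wide, 6 mm deep), 72 mm above the bench, 78 mm to -x of the chest's origin. Its y axis runs along the slot and the tab, z up.
- latch (a joint): Turn-button angle about the vertical through slot. 0: its steel tab (12 mm wide, reaching 40 mm from the screw) lies along the chest's front edge towards chest +y, clear of the lid. Grows clockwise seen from above. 1.57: stop, tab straight in over the lid, 1.5 mm above it (locked). Starts at 0 to 0.25, stays where left, needs about 0.06 N m.
- lid: Loose plywood lid 111 x 166 x 8 mm, 0.35 kg, with 2 hinge barrels on its +x edge (axis 68.5 mm to +x, 4 mm up). Origin on the panel's underside; on the chest: 52 mm above the chest's origin, same axes. Two half-round battens below, 8 mm deep, drop inside the chest with 1.5 mm to spare and guide it in from 4 mm off. Starts flat on the bench on them (origin 8 mm up).
- lid_handle (a point): Middle of the lid's wooden grab bar, 33 mm above the lid's origin. The bar is 18 mm wide (x), 100 mm long (y), 18 mm high, its underside 16 mm clear of the panel; take it across its width.
- pin: Loose steel hinge pin, 0.11 kg. Origin on its axis at the shoulder. Rod to +y: 8 mm diameter, 160 mm long, last 10 mm tapering to 3 mm. Head to -y: square bar 12 x 12 x 44 mm; take it there (middle at y = -22 mm). Lies on the bench tipped 1 degree, tip down. Home: shoulder against the first barrel, origin at hinge_mouth, y along the chest's y; 1.5 mm to spare all round.
- toolblock: Wooden tool block fixed on the bench, 70 (x) x 130 (y) x 55 mm high, origin in the centre of its underside; place and yaw vary. Well for the screwdriver at y = -32.5 mm; two awls (up to 70 mm above the block) stand fixed in it at y = +42 mm.
- well (a point): Centre of the top of the screwdriver's well in the tool block: opening 20 (x) x 25 mm (y), right through to the bench, 55 mm deep; axes as the block's.
- driver: Stubby flat screwdriver, 115 mm, 0.09 kg, standing blade down in the well, shoulder of its handle on the block, tip 5 mm above the bench. Origin: blade tip; z up its axis, x along the blade's width. Blade 14 mm wide, 3 mm thick, 12 mm high, about 0.1 rad of play in the slot; shank 8 mm thick, wooden handle 28 mm diameter from 50 to 114 mm above the tip.
- driver_handle (a point): On the screwdriver's axis, 85 mm above the tip: where to take its handle.
- heel1: Black rubber shoe heel, D-shaped block 46 mm long (x, from -24 mm straight front to +22 mm round back), 44 mm wide (y), 16 mm high, 0.05 kg; origin in the middle of the D's half-circle, on its underside; z up. Two or three of the four heels are there; absent ones read None.
- heel2: Black rubber shoe heel, D-shaped block 46 mm long (x, from -24 mm straight front to +22 mm round back), 44 mm wide (y), 16 mm high, 0.05 kg; origin in the middle of the D's half-circle, on its underside; z up. Two or three of the four heels are there; absent ones read None.
- heel3: Black rubber shoe heel, D-shaped block 46 mm long (x, from -24 mm straight front to +22 mm round back), 44 mm wide (y), 16 mm high, 0.05 kg; origin in the middle of the D's half-circle, on its underside; z up. Two or three of the four heels are there; absent ones read None.
- heel4: Black rubber shoe heel, D-shaped block 46 mm long (x, from -24 mm straight front to +22 mm round back), 44 mm wide (y), 16 mm high, 0.05 kg; origin in the middle of the D's half-circle, on its underside; z up. Two or three of the four heels are there; absent ones read None.
- polish_tin: Bystander, leave alone: flat polish tin, 74 mm diameter, 24 mm high; origin about the middle of its underside.
- tack_tin: Bystander, leave alone: small tack tin, 44 mm diameter, 30 mm high; origin about the middle of its underside.
- glue_jar: Bystander, leave alone: amber glue jar, 64 mm diameter, 85 mm high; origin about the middle of its underside.
- hammer: Bystander, leave alone: hammer, 240 mm long, lying; origin about the middle of its underside.
- shoe_brush: Bystander, leave alone: wooden shoe brush, 150 x 48 x 44 mm; origin about the middle of its underside.
- pincers: Bystander, leave alone: lasting pincers, about 150 mm long, lying; origin about the middle of its underside.
- leather_sole: Bystander, leave alone: tan leather sole, 275 x 96 x 6 mm; origin about the middle of its underside.

How it is judged:
By the outcome, as a careful person would: the job done as asked, in the order asked, and still so for the second after the job is handed in, with the robot touching nothing.
Of heel1, heel2, heel3, heel4 only 2 to 3 are there at a start; the rules pass over those that are not, and their reading is None.
At some moment in a run one of heel1, heel2, heel3, heel4, pin, lid may be knocked a few centimetres aside while the robot is not near it.
It also fails if it takes over 208 s, if anything falls off the work surface, if the arm or the gripper's body presses on something with over 40 N, if the wrist force passes 120 N, or if a joint passes its speed limit or range.

## Robot

A 6-joint arm with a two-finger parallel gripper is mounted at the origin on the work surface. World frame = base frame: x ahead of the robot, y to its left, z up, the work surface at z = 0. Lengths are in m, angles in rad, forces in N, time in s.
With the tool pointing down it reaches from about 0.35 to 0.725 m from the base axis. Payload 4.3 kg.
Tool frame: the origin (TCP) lies between the finger pads; the fingertips stand r.tcp_to_tips ahead of it and the grasp point (between the pads) lies 11 mm behind it (r.tcp_to_tips is the distance from the TCP to the fingertips, in m); z points along the fingers, y is the line along which they close (so a half turn about z gives the same grasp; the last joint's range is limited). The gripper opens to 85 mm and grips with 20 to 120 N. Pads are 22 mm wide; open, the fingers measure 114 mm over their backs; the gripper's body (76 mm by 85 mm) begins 54 mm behind the grasp point. The pads swing forward as they close: fully open they stand 13 mm farther back than shut.
Start: joints at [1.222, 0.377, 0.081, 1.274, 0, 1.46], TCP at [0.136, 0.559, 0.239] pointing down, gripper open.
Joint ranges: [-2.72, 2.72], [-0.84, 1.66], [-1.02, 1.22], [-1.77, 2.12], [-1.37, 1.28], [-3.14, 3.14]. Speed limits (rad/s): [2.57, 2.57, 3.14, 3.14, 3.14, 3.14].

## Interface

Orientations are given as a rotation vector (axis times angle).
In Python, from workcell import r gives the robot as it stands.
- The arm moves only by the shell command python3 nudge.py FILE [FORCE], which reads ROWS from the file FILE. ROWS is a JSON list that holds a single list of rows (three levels of brackets), with 1 to 12 rows, each of 7 numbers: the finger opening in m, then dx, dy, dz in units of 5 mm, then a rotation vector rx, ry, rz in units of 0.1 rad; each row is the pose to reach, as a shift and turn from the pose commanded when the command began, along the tool's axes at that moment; what a row does not reach only later rows make up. A row lasts 1/8 s, in which the tool goes at most 0.0625 m and 0.188 rad, less where a joint would pass 70% of its speed; a pose out of reach is approached as far as the arm can. The fingers move at their own pace and stop on an object; FORCE is the grip in N (left out, the last holds). Time passes only in rows, so rows that do not move let the fingers close. It prints the time, the measured TCP pose, the force, the opening and the grip force at its end. Input that does not fit is refused with a message, and nothing moves.
- r.read_state(): the state, without advancing time (a new reading comes with each control period).
- r.read_camera(name): name is "scene" or "side" or "wrist"; returns a dict with "frame" (420x560x3 uint8, red, green, blue), "z_map" (420x560 float32, m along the optical axis (not along the pixel's ray), 0 where there is no reading), "K" (3x3 intrinsics, pixels), "rvec" (rotation vector, rad) and "tvec" (3), from world to camera coordinates, as OpenCV has them. Camera axes: x right, y down, z forward; pixel columns grow to the right and rows downward; lengths in m; the calibration is good to about 2 mm. A picture is of the moment at which its call begins.
- r.finish_job(): hands the job in; it is judged then, once.
The state is a dict: "t": time; "joint_pos": joint angles; "qd": joint speeds; "tau": joint torques, N m; "tool_pos": TCP position; "orientation": TCP orientation; "contact_force": force on the tool from outside, world axes, zero at the start; "wrist_torque": the same for the moment, N m; "gripper_width": finger opening in m; "gripper_force": force on a finger pad.
Only numpy, scipy, OpenCV 4.12 (cv2) and the standard library are available. Lean on these libraries where they do the work, as an engineer would, in place of code of your own. Each camera call takes 0.05 s, during which the arm holds its last target. There are 200 camera calls.

## Working session

There is one attempt and no reset: what is moved stays moved. The work goes in short steps, Python scripts to look and compute and a shell command to move; the robot and the scene stay as the last step left them, time stands still between calls to the robot, and variables do not carry over. Pictures are saved under pics/ and viewed, at most 16 in all, crops included, and the job is handed in when it is done.

```bash
ls; mkdir -p pics
cat > h.py <<'E'
import numpy as np,cv2
from scipy.spatial.transform import Rotation as R
from workcell import r
def cam(n):
    c=r.read_camera(n); Rm=R.from_rotvec(np.ravel(c['rvec'])).as_matrix(); t=np.ravel(c['tvec']); K=c['K']; z=c['z_map']
    v,u=np.mgrid[:z.shape[0],:z.shape[1]]
    p=np.stack([(u-K[0,2])/K[0,0]*z,(v-K[1,2])/K[1,1]*z,z],-1)
    c['P']=(p-t)@Rm; c['P'][z==0]=np.nan
    return c
def save(c,n): cv2.imwrite('pics/'+n,c['frame'][...,::-1])
E
python3 - <<'E'
from h import *
a=cam('scene');b=cam('side');w=cam('wrist')
im=np.hstack([a['frame'],b['frame']]);
cv2.imwrite('pics/scene.png',cv2.resize(a['frame'],(800,600))[...,::-1])
cv2.imwrite('pics/side.png',cv2.resize(b['frame'],(800,600))[...,::-1])
for c in(a,b,w):print(c['K'],c['rvec'],c['tvec'])
print(r.read_state(),r.tcp_to_tips)
E
```

```text
nudge.py
pics
workcell.py
[[471.39358567   0.         279.89502421]
 [  0.         471.39358567 212.98647305]
 [  0.           0.           1.        ]] [ 0.85863685  2.72666035 -0.83727087] [ 0.44261525 -0.23480703  1.27280307]
[[411.30753604   0.         281.05047714]
 [  0.         411.30753604 209.46284459]
 [  0.           0.           1.        ]] [ 2.38611716 -0.47422883  0.19597492] [-0.4902707   0.20874882  0.98812156]
[[339.83912398   0.         280.69341948]
 [  0.         339.83912398 214.88076003]
 [  0.           0.           1.        ]] [-2.26677272 -1.78006864 -0.27799751] [-0.57383336 -0.03912361  0.37970137]
{'t': 0.15, 'joint_pos': array([1.22171935e+00, 3.77915629e-01, 7.99586723e-02, 1.27437384e+00,
       2.94633383e-06, 1.46046444e+00]), 'qd': array([ 0.00056866, -0.00131066,  0.00398514, -0.00099504, -0.00084554,
        0.00118581]), 'tau': array([ 1.69926978e-03, -4.64036071e+01,  2.70170277e+01,  1.38923182e-02,
        4.74910181e-06, -2.46175709e-06]), 'tool_pos': array([0.1358288 , 0.55824741, 0.23857388]), 'orientation': array([-3.74087827e-01, -3.11888507e+00,  2.34570941e-03]), 'contact_force': array([-0.00199649, -0.38708147,  0.39446687]), 'wrist_torque': array([-0.00382152, -0.01401641, -0.00395639]), 'gripper_force': 0.0, 'gripper_width': 0.08534241218932438} 0.008
```
View pics/scene.png

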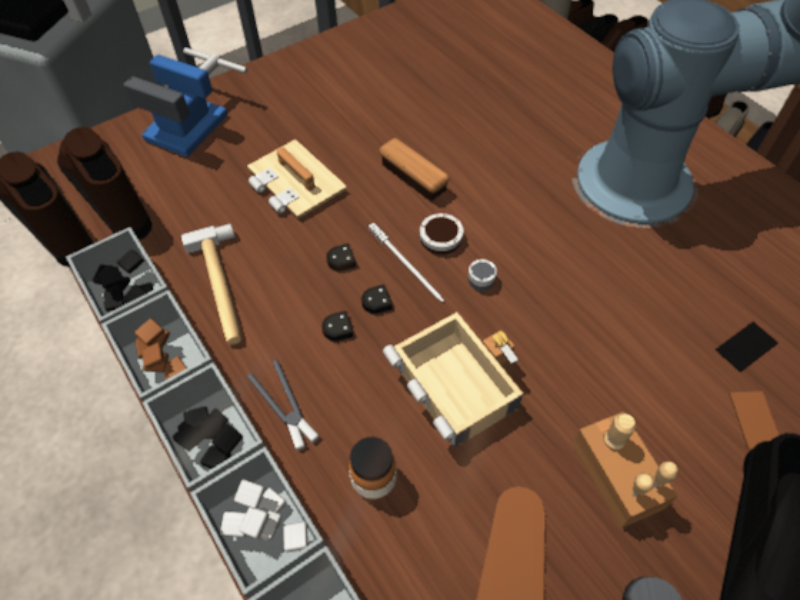

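View pics/side.png

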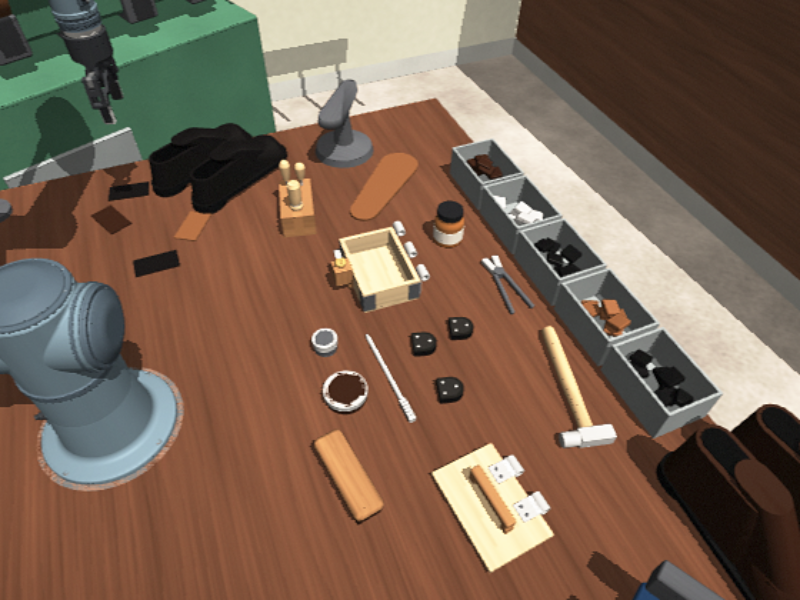

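The scene image shows the chest at about (455,378), three heels at (340,258), (376,300) and (338,326), and the pin running from its head at (375,228) to its tip at (440,298). The lid is at (297,178) and the tool block at (628,460), with the driver at (622,425).

Add to h.py:
```python
def cloud(names=('scene','side')):
    P=[];C=[]
    for n in names:
        c=cam(n); p=c['P'].reshape(-1,3); f=c['frame'].reshape(-1,3); m=np.isfinite(p).all(1)
        P.append(p[m]);C.append(f[m])
    return P,C
def sel(P,C,x,y,z,col=None):
    m=(P[:,0]>x[0])&(P[:,0]<x[1])&(P[:,1]>y[0])&(P[:,1]<y[1])&(P[:,2]>z[0])&(P[:,2]<z[1])
    if col is not None: m&=col(C.astype(int))
    return P[m]
def ortho(P,C,x,y,s=2,zmax=.3):
    # rows: x increasing up, cols: y increasing left
    W=int((y[1]-y[0])*1000*s);H=int((x[1]-x[0])*1000*s)
    im=np.zeros((H,W,3),np.uint8);o=np.argsort(P[:,2]);P=P[o];C=C[o]
    u=((y[1]-P[:,1])*1000*s).astype(int);v=((x[1]-P[:,0])*1000*s).astype(int)
    m=(u>=0)&(u<W)&(v>=0)&(v<H)&(P[:,2]<zmax); im[v[m],u[m]]=C[m]
    return im
```

Run:
```python
from h import *
P,C=cloud()
for k in(0,1):
    p,c=P[k],C[k]
    m=(p[:,2]>-.01)&(p[:,2]<.004)&(p[:,0]>.3)&(p[:,0]<.7)&(abs(p[:,1])<.3)
    print('table z',np.median(p[m,2]), 'pts',m.sum())
    # blobs on a 3mm grid above table
    g=np.zeros((400,600),np.uint8)
    m=(p[:,2]>.007)&(p[:,2]<.2)&(p[:,0]>.2)&(p[:,0]<1.)&(abs(p[:,1])<.6)
    q=p[m]; g[(q[:,0]/.0025).astype(int)[:] .clip(0,399),((q[:,1]+.6)/.0025).astype(int).clip(0,479)]=1
    g=cv2.morphologyEx(g,cv2.MORPH_CLOSE,np.ones((3,3)))
    n,l,s,ce=cv2.connectedComponentsWithStats(g)
    for i in range(1,n):
        if s[i,4]>25:
            xx=q[l[(q[:,0]/.0025).astype(int).clip(0,399),((q[:,1]+.6)/.0025).astype(int).clip(0,479)]==i]
            print(i,s[i,4],'x',xx[:,0].min().round(3),xx[:,0].max().round(3),'y',xx[:,1].min().round(3),xx[:,1].max().round(3),'zmax',np.percentile(xx[:,2],98).round(4))
a=np.vstack(P);c=np.vstack(C)
cv2.imwrite('pics/ortho.png',cv2.resize(ortho(P[0],C[0],(.25,.85),(-.4,.4),.7),(800,600),interpolation=0)[...,::-1])
```

```text
table z 0.0008670151231351179 pts 27239
16 1534 x 0.241 0.456 y 0.473 0.6 zmax 0.1027
20 1091 x 0.303 0.371 y -0.323 -0.171 zmax 0.0478
23 761 x 0.345 0.422 y -0.137 -0.059 zmax 0.0291
27 281 x 0.361 0.407 y -0.007 0.04 zmax 0.0344
28 1322 x 0.394 0.489 y 0.322 0.464 zmax 0.1225
30 3288 x 0.445 0.622 y 0.062 0.235 zmax 0.068
31 2934 x 0.46 0.602 y -0.457 -0.279 zmax 0.0515
32 300 x 0.461 0.479 y -0.192 0.014 zmax 0.0161
33 302 x 0.529 0.579 y -0.184 -0.132 zmax 0.0204
34 305 x 0.528 0.578 y -0.072 -0.024 zmax 0.0198
37 213 x 0.547 0.596 y 0.505 0.548 zmax 0.1537
38 1674 x 0.553 0.703 y 0.321 0.456 zmax 0.011
39 600 x 0.567 0.696 y -0.6 -0.548 zmax 0.1316
40 309 x 0.609 0.659 y -0.066 -0.016 zmax 0.0199
44 1235 x 0.681 0.793 y -0.351 -0.109 zmax 0.0289
45 500 x 0.692 0.756 y 0.172 0.232 zmax 0.0887
47 583 x 0.743 0.795 y -0.046 0.105 zmax 0.0182
49 1764 x 0.788 0.877 y -0.6 -0.405 zmax 0.1471
50 7953 x 0.83 0.941 y -0.375 0.335 zmax 0.0778
51 190 x 0.847 0.899 y -0.276 -0.241 zmax 0.0621
54 1734 x 0.895 0.993 y -0.6 -0.417 zmax 0.1471
table z -0.00027612575149366027 pts 20497
1 111 x 
[... 291 characters left out ...]
056 0.233 zmax 0.0672
10 3050 x 0.461 0.602 y -0.457 -0.282 zmax 0.0507
11 241 x 0.463 0.478 y -0.191 -0.001 zmax 0.0146
14 297 x 0.529 0.579 y -0.074 -0.025 zmax 0.0192
15 296 x 0.53 0.58 y -0.183 -0.135 zmax 0.0188
16 1596 x 0.545 0.692 y 0.501 0.6 zmax 0.1515
36 289 x 0.608 0.661 y -0.067 -0.016 zmax 0.0186
51 264 x 0.63 0.681 y -0.6 -0.552 zmax 0.1319
80 1186 x 0.679 0.793 y -0.354 -0.111 zmax 0.0283
89 480 x 0.692 0.753 y 0.164 0.225 zmax 0.0873
113 506 x 0.744 0.797 y -0.048 0.102 zmax 0.0167
126 1940 x 0.782 0.858 y -0.6 -0.409 zmax 0.1467
127 6181 x 0.829 0.945 y -0.374 0.413 zmax 0.0764
128 436 x 0.863 0.925 y 0.311 0.391 zmax 0.0667
131 700 x 0.898 0.962 y -0.577 -0.424 zmax 0.1392
```

```bash
cat >> h.py <<'E'
from scipy.optimize import minimize
def rectfit(p,L,Wd,x0,clip=.006,filled=False):
    # fit points to rectangle: centre-line (filled=False) or filled outline
    def cost(a):
        c,s=np.cos(a[2]),np.sin(a[2]); d=p[:,:2]-a[:2]
        q=np.abs(np.stack([d[:,0]*c+d[:,1]*s,-d[:,0]*s+d[:,1]*c],1))-[L/2,Wd/2]
        out=np.hypot(*np.maximum(q,0).T); ins=np.minimum(q.max(1),0)
        e=out if filled else np.abs(out+ins)
        return np.mean(np.minimum(e,clip)**2)*1e6
    best=None
    for dy in np.linspace(-.3,.3,7):
        s=minimize(cost,[x0[0],x0[1],x0[2]+dy],method='Nelder-Mead',options=dict(initial_simplex=np.array([[x0[0],x0[1],x0[2]+dy]]*4)+np.vstack([np.zeros(3),np.diag([.006,.006,.1])]),xatol=1e-5,fatol=1e-5))
        if best is None or s.fun<best.fun:best=s
    return np.round(np.r_[best.x,best.fun],4)
def heelfit(p,x0):
    from math import pi
    # D outline fit using top-face points: all points inside, minimal bias: use hull contour
    h=cv2.convexHull(p[:,:2].astype(np.float32))[:,0]
    h=np.vstack([h+(np.roll(h,-1,0)-h)*t for t in np.linspace(0,1,12)])
    def cost(a):
        c,s=np.cos(a[2]),np.sin(a[2]); d=h-a[:2]; x=d[:,0]*c+d[:,1]*s; y=-d[:,0]*s+d[:,1]*c
        e=np.where(x>0,np.hypot(x,y)-.022,np.maximum(np.abs(y)-.022,-.024-x))
        return np.mean(np.minimum(np.abs(e),.004)**2)*1e6
    S=[minimize(cost,[*x0,w],method='Nelder-Mead',options=dict(initial_simplex=np.array([[*x0,w]]*4)+np.vstack([np.zeros(3),np.diag([.005,.005,.3])]))) for w in np.arange(-3.1,3.1,.5)]
    b=min(S,key=lambda s:s.fun); return np.round(np.r_[b.x,b.fun],4)
E
python3 - <<'E'
from h import *
P,C=cloud()
for k in(0,1):
    p,c=P[k],C[k]
    print('chest',rectfit(sel(p,c,(.43,.64),(.05,.25),(.049,.055)),.108,.158,(.53,.148,0)))
    s=sel(p,c,(.45,.61),(-.47,-.27),(.0135,.0205)); print('lid',rectfit(s,.111,.166,(.525,-.37,0),filled=True),rectfit(s,.111,.166,(.525,-.37,.3),filled=True))
    s=sel(p,c,(.45,.61),(-.47,-.27),(.036,.056)); print('bar top',s.mean(0),cv2.minAreaRect((s[:,:2]*1000).astype(np.float32)))
    s=sel(p,c,(.38,.5),(.30,.48),(.052,.06)); print('block',rectfit(s,.07,.13,(.44,.39,0),filled=True))
    s=sel(p,c,(.38,.5),(.30,.48),(.1,.14)); print('tall',cv2.minAreaRect((s[:,:2]*1000).astype(np.float32)),len(s))
    for (x,y) in((.554,-.158),(.554,-.048),(.634,-.041)):
        print('heel',heelfit(sel(p,c,(x-.035,x+.035),(y-.035,y+.035),(.012,.025)),(x,y)))
    s=sel(p,c,(.45,.49),(-.21,.03),(.005,.02)); q=s[s[:,1]>-.14]; f=np.polyfit(q[:,1],q[:,0],1); print('pin rod fit x=',f,'y',s[:,1].min(),s[:,1].max())
    hd=s[s[:,1]<-.15]; print('head',cv2.minAreaRect((hd[:,:2]*1000).astype(np.float32)),np.percentile(hd[:,2],95))
o=[cv2.resize(ortho(P[k],C[k],(.36,.68),(-.47,.47),.6),(564,192),interpolation=0) for k in(0,1)]
a=ortho(P[0],C[0],(.43,.64),(.04,.25),1); b=ortho(P[0],C[0],(.44,.65),(-.47,-.26),1)
d=ortho(P[1],C[1],(.43,.64),(.04,.25),1); e=ortho(P[1],C[1],(.44,.65),(-.47,-.26),1)
cv2.imwrite('pics/o.png',cv2.resize(np.vstack([np.hstack([a,b]),np.hstack([d,e])]),(600,600),interpolation=0)[...,::-1])
E
```

```text
chest [ 0.5407  0.1483 -0.047   8.9077]
lid [ 0.5257 -0.3686  0.087   1.5544] [ 0.5257 -0.3686  0.087   1.5544]
bar top [ 0.52318194 -0.36307121  0.04789793] ((522.0831298828125, -368.2857666015625), (19.475196838378906, 99.8368911743164), 4.556225299835205)
block [ 0.4398  0.3929 -0.2229  0.0091]
tall ((447.7381286621094, 397.6387634277344), (100.4007797241211, 52.4146842956543), 86.68854522705078) 530
heel [ 0.558  -0.1587 -0.2654  0.5731]
heel [ 0.5562 -0.0507 -0.2706  0.6984]
heel [ 0.6364 -0.0431 -0.3304  0.4023]
pin rod fit x= [-0.03759528  0.46489897] y -0.20484680471958014 0.013647423810818723
head ((468.04754638671875, -176.24478149414062), (54.63678741455078, 23.916746139526367), 73.74938201904297) 0.015685012649226695
chest [ 0.5423  0.146  -0.046  12.24  ]
lid [ 0.5259 -0.3693  0.0839  0.9731] [ 0.5259 -0.3693  0.0839  0.9731]
bar top [ 0.51998373 -0.3732099   0.0478086 ] ((521.8429565429688, -370.4146423339844), (19.55359649658203, 99.08976745605469), 5.215479850769043)
block [ 0.4418  0.3899 -0.2165  0.0197]
tall ((435.4976806640625, 393.9178466796875), (95.99535369873047, 52.60682678222656), 67.7405776977539) 175
heel [ 0.5575 -0.1615 -0.3554  0.5773]
heel [ 0.5569 -0.0523 -0.2881  0.7388]
heel [ 0.6371 -0.0458 -0.2949  0.965 ]
pin rod fit x= [-0.03769125  0.46456094] y -0.19111767481405917 0.0095642935832629
head ((471.5085144042969, -171.15859985351562), (13.03170394897461, 40.409542083740234), 2.5497381687164307) 0.014390131547138713
```

View pics/o.png

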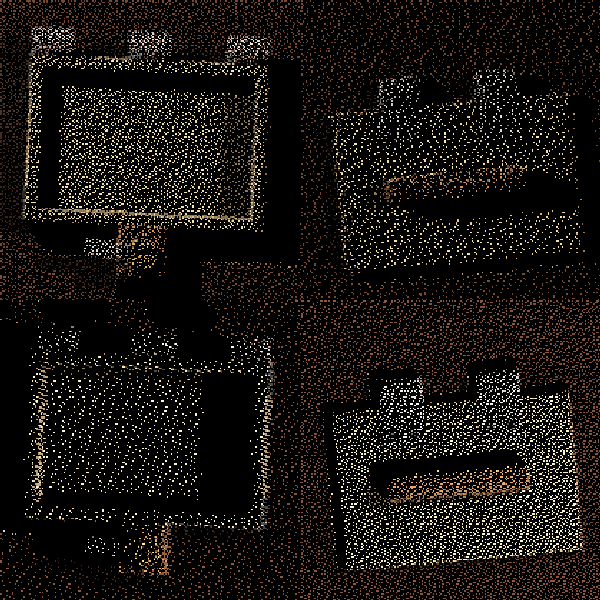

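The ortho picture has +x up and +y left. The chest's barrels are at (55,40), (150,42) and (250,45), and its button is at (140,250). The lid's barrels are at (398,93) and (495,85), so both hinges are on the +x side as described.

```bash
cat >> h.py <<'E'
def go(x,y,z,psi,tilt=None):
    """print shift/turn in tool axes to reach TCP (x,y,z), tool down, tool y at world yaw psi (mod pi, nearest)"""
    s=r.read_state(); Rt=R.from_rotvec(s['orientation']); p=s['tool_pos']
    cur=np.arctan2(*Rt.as_matrix()[[1,0],1]); psi=cur+(psi-cur+np.pi/2)%np.pi-np.pi/2
    yv=np.array([np.cos(psi),np.sin(psi),0]); zv=np.array([0,0,-1.]); D=R.from_matrix(np.stack([np.cross(yv,zv),yv,zv],1))
    sh=Rt.inv().apply(np.array([x,y,z])-p); w=(Rt.inv()*D).as_rotvec()
    print('shift',sh.round(4),'turn',w.round(4),'dist',np.linalg.norm(sh).round(3),'psi',round(psi,3),'pos',p.round(4),'F',s['contact_force'].round(1))
E
python3 -c "
from h import *
go(.60,-.08,.26,-.3)"
```

```text
shift [-0.6019 -0.5107 -0.0207] turn [-3.0000e-04 -3.0000e-04 -1.5096e+00] dist 0.79 psi 2.842 pos [0.136  0.5586 0.2391] F [ 0.5 -0.1  0.4]
```

The rows are not in the units I measure in: shifts go in units of 5 mm and turns go in units of 0.1 rad. I convert before sending: -0.6 m is -120, -0.51 m is -102, -1.5 rad is -15.

```bash
T='x'; echo '[[[0.07,-120,-102,-4,0,0,-15],[0.07,-120,-102,-4,0,0,-15],[0.07,-120,-102,-4,0,0,-15],[0.07,-120,-102,-4,0,0,-15],[0.07,-120,-102,-4,0,0,-15],[0.07,-120,-102,-4,0,0,-15],[0.07,-120,-102,-4,0,0,-15],[0.07,-120,-102,-4,0,0,-15],[0.07,-120,-102,-4,0,0,-15],[0.07,-120,-102,-4,0,0,-15],[0.07,-120,-102,-4,0,0,-15],[0.07,-120,-102,-4,0,0,-15]]]' > mv.in && python3 nudge.py mv.in 60
python3 - <<'E'
from h import *
go(.60,-.08,.26,-.3)
E
```

```text
t: 1.85
tool_pos: [0.5371, 0.0071, 0.2569]
orientation: [-1.852, 2.537, -0.0]
contact_force: [1.4, 0.4, 0.4]
gripper_width: 0.0701
gripper_force: 0.0
shift [ 0.0638 -0.0865 -0.0031] turn [-0.0007  0.0006 -0.0098] dist 0.107 psi 2.842 pos [0.5371 0.0071 0.2569] F [1.4 0.4 0.4]
```

Scaled: -0.086 m is -17.2, 0.064 m is 12.8.

```bash
echo '[[[0.06,12.8,-17.2,0,0,0,0],[0.06,12.8,-17.2,0,0,0,0],[0.06,12.8,-17.2,0,0,0,0],[0.06,12.8,-17.2,0,0,0,0]]]' > mv.in && python3 nudge.py mv.in | head -2
python3 - <<'E'
from h import *
P,C=cloud(('wrist',)); p,c=P[0],C[0]
print(np.median(p[(abs(p[:,2])<.005),2]),p.min(0),p.max(0))
for (x,y) in((.5577,-.160),(.5565,-.0515),(.6367,-.0445)):
    s=sel(p,c,(x-.035,x+.035),(y-.035,y+.035),(.012,.025)); print('heel',len(s))
    if len(s)>50: print(heelfit(s,(x,y)))
c=cam('wrist'); save(c,'w1.png')
go(.6367,-.0445,.012,-.3)
E
```

```text
t: 2.35
tool_pos: [0.5981, -0.0778, 0.2564]
-0.0007699641398014416 [ 0.27587448 -0.33494692 -0.75832846] [2.10014939 0.65131847 0.33868989]
heel 1760
[ 0.5563 -0.1597 -0.2792  0.1201]
heel 1362
[ 0.5548 -0.0515 -0.2912  0.1851]
heel 1251
[ 0.6359 -0.0441 -0.2739  0.4351]
shift [-0.0427 -0.0273  0.2449] turn [ 0.0004  0.0003 -0.0083] dist 0.25 psi 2.842 pos [ 0.5978 -0.077   0.2568] F [ 0.1 -0.3  0.3]
```

View pics/w1.png

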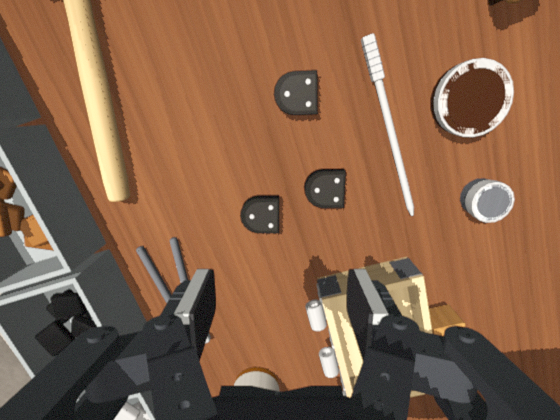

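The wrist view shows the three heels at (297,93), (325,188) and (262,214), with flat fronts to the right, which agrees with the fits. I'm going for heel A at (0.635, -0.044).

Scaled: 0.246 m is 49.2, 0.22 m is 44, -0.03 rad is -0.3.

```bash
echo '[[[0.062,-8.4,-5.2,24,0,0,-0.3],[0.062,-8.4,-5.2,36,0,0,-0.3],[0.062,-8.4,-5.2,44,0,0,-0.3],[0.062,-8.4,-5.2,44,0,0,-0.3],[0.062,-8.4,-5.2,49.2,0,0,-0.3],[0.062,-8.4,-5.2,49.2,0,0,-0.3],[0.03,-8.4,-5.2,49.2,0,0,-0.3],[0.03,-8.4,-5.2,49.2,0,0,-0.3],[0.03,-8.4,-5.2,49.2,0,0,-0.3],[0.03,-8.4,-5.2,49.2,0,0,-0.3]]]' > mv.in && python3 nudge.py mv.in 40
python3 - <<'E'
from h import *
go(.635,-.044,.15,-.28)
E
```

```text
t: 3.7
tool_pos: [0.6375, -0.0462, 0.0126]
orientation: [-1.889, 2.507, -0.003]
contact_force: [-1.0, 0.1, 6.1]
gripper_width: 0.044
gripper_force: 41.4
shift [-0.0016  0.0026 -0.1375] turn [-0.0032  0.0009  0.0004] dist 0.137 psi 2.862 pos [ 0.6375 -0.0462  0.0126] F [-1.   0.1  6.1]
```

Scaled: -0.138 m is -27.6, -0.12 m is -24.

```bash
echo '[[[0.03,0,0,-12,0,0,0],[0.03,0,0,-24,0,0,0],[0.03,0,0,-27.6,0,0,0],[0.03,0,0,-27.6,0,0,0]]]' > mv.in && python3 nudge.py mv.in 40 | head -2
python3 - <<'E'
from h import *
go(.5438,.196,.12,-.0465)
E
```

```text
t: 4.2
tool_pos: [0.6377, -0.0465, 0.1511]
shift [-0.2072  0.1574  0.0304] turn [-0.005  -0.     -0.2333] dist 0.262 psi 3.095 pos [ 0.6377 -0.0465  0.1511] F [-1.2 -0.6 -0.7]
```

```bash
echo '[[[0.03,-41.4,31.4,0,0,0,-2.33],[0.03,-41.4,31.4,0,0,0,-2.33],[0.03,-41.4,31.4,0,0,0,-2.33],[0.03,-41.4,31.4,0,0,0,-2.33],[0.03,-41.4,31.4,0,0,0,-2.33],[0.03,-41.4,31.4,4,0,0,-2.33],[0.03,-41.4,31.4,6,0,0,-2.33],[0.03,-41.4,31.4,6,0,0,-2.33]]]' > mv.in && python3 nudge.py mv.in 40 | head -2
python3 - <<'E'
from h import *
go(.5438,.196,.0215,-.0465)
a=cam('scene');b=cam('side')
im=np.hstack([cv2.resize(a['frame'][190:330,230:400],(400,330)),cv2.resize(b['frame'][120:260,200:370],(400,330))])
cv2.imwrite('pics/p1.png',im[...,::-1])
E
```

```text
t: 5.2
tool_pos: [0.5412, 0.195, 0.1169]
shift [-0.0012 -0.0029  0.0954] turn [ 0.0034 -0.0011 -0.0012] dist 0.095 psi 3.095 pos [0.5412 0.195  0.1169] F [-0.5  0.2 -1.1]
```

View pics/p1.png

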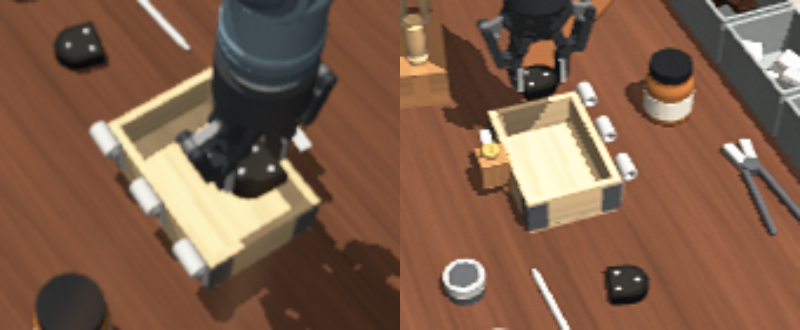

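The heel is held level over the chest's far (+y) end, at (255,165) left and (540,80) right. Lowering it in.

```bash
echo '[[[0.03,-0.2,-0.4,10,0,0,0],[0.03,-0.2,-0.4,15,0,0,0],[0.03,-0.2,-0.4,17,0,0,0],[0.03,-0.2,-0.4,19,0,0,0],[0.03,-0.2,-0.4,19,0,0,0],[0.058,-0.2,-0.4,19,0,0,0],[0.058,-0.2,-0.4,19,0,0,0],[0.058,-0.2,-0.4,8,0,0,0],[0.058,-0.2,-0.4,0,0,0,0],[0.058,-0.2,-0.4,-4,0,0,0],[0.058,-0.2,-0.4,-6,0,0,0]]]' > mv.in && python3 nudge.py mv.in 40
python3 - <<'E'
from h import *
go(.5555,-.0513,.14,-.285)
E
```

```text
t: 6.68
tool_pos: [0.5453, 0.1974, 0.1507]
orientation: [-2.167, 2.27, -0.002]
contact_force: [-0.3, -0.0, -0.3]
gripper_width: 0.0581
gripper_force: 0.0
shift [ 0.2479 -0.0217  0.0105] turn [-0.003   0.0014  0.2384] dist 0.249 psi 2.857 pos [0.5453 0.1974 0.1507] F [-0.3 -0.  -0.3]
```

Scaled: 0.248 m is 49.6, 0.06 m is 12, 0.238 rad is 2.38.

```bash
echo '[[[0.062,49.6,-4.2,0,0,0,2.38],[0.062,49.6,-4.2,0,0,0,2.38],[0.062,49.6,-4.2,0,0,0,2.38],[0.062,49.6,-4.2,0,0,0,2.38],[0.062,49.6,-4.2,0,0,0,2.38],[0.062,49.6,-4.2,6,0,0,2.38],[0.062,49.6,-4.2,12,0,0,2.38],[0.062,49.6,-4.2,12,0,0,2.38]]]' > mv.in && python3 nudge.py mv.in 40 |head -2
python3 - <<'E'
from h import *
go(.555,-.0513,.012,-.285)
P,C=cloud(('scene','side'))
for k in (0,1):
  for n,(x,y) in dict(B=(.5565,-.0515),C=(.557,-.160)).items():
    s=sel(P[k],C[k],(x-.035,x+.035),(y-.035,y+.035),(.012,.022))
    if len(s)>50: print(k,n,heelfit(s,(x,y)))
  s=sel(P[k],C[k],(.50,.59),(.15,.23),(.018,.03),lambda c:c.max(1)<70); print(k,'A in chest',len(s),np.median(s,0),s.min(0),s.max(0))
E
```

```text
t: 7.68
tool_pos: [0.5508, -0.0501, 0.0859]
shift [-0.0001 -0.0048  0.0739] turn [ 0.0067 -0.0001  0.0014] dist 0.074 psi 2.857 pos [ 0.5508 -0.0501  0.0859] F [-0.7  0.8  0.4]
0 B [ 0.5559 -0.0502 -0.3317  0.7155]
0 C [ 0.5573 -0.1584 -0.2733  4.5662]
0 A in chest 243 [0.54585809 0.19783316 0.02530855] [0.52292802 0.17987085 0.01851646] [0.5869945  0.22963843 0.0299597 ]
1 B [ 0.5567 -0.0525 -0.2743  0.4864]
1 C [ 0.5575 -0.1617 -0.342   1.0412]
1 A in chest 130 [0.5435965  0.19391416 0.02319952] [0.52455565 0.17398084 0.01803189] [0.56522302 0.22147159 0.02786543]
```

Scaled: 0.073 m is 14.6, 0.072 m is 14.4.

```bash
echo '[[[0.062,0,-0.8,10,0,0,0],[0.062,0,-0.8,14.4,0,0,0],[0.062,0,-0.8,14.4,0,0,0],[0.062,0,-0.8,14.6,0,0,0],[0.03,0,-0.8,14.6,0,0,0],[0.03,0,-0.8,14.6,0,0,0],[0.03,0,-0.8,14.6,0,0,0],[0.03,0,-0.8,14.6,0,0,0],[0.03,0,-0.8,2,0,0,0],[0.03,0,-0.8,-10,0,0,0],[0.03,0,-0.8,-13,0,0,0],[0.03,0,-0.8,-13,0,0,0]]]' > mv.in && python3 nudge.py mv.in 40
python3 - <<'E'
from h import *
go(.5415,.147,.13,-.0465)
E
```

```text
t: 9.28
tool_pos: [0.5588, -0.053, 0.1553]
orientation: [-1.882, 2.512, -0.005]
contact_force: [-0.5, -0.8, -1.8]
gripper_width: 0.0438
gripper_force: 41.2
shift [-0.1871  0.0729  0.0251] turn [-4.000e-03 -1.000e-04 -2.381e-01] dist 0.202 psi 3.095 pos [ 0.5588 -0.053   0.1553] F [-0.5 -0.8 -1.8]
```

Scaled: -0.187 m is -37.4, 0.073 m is 14.6, -0.238 rad is -2.38.

```bash
echo '[[[0.03,-37.4,14.6,0,0,0,-2.38],[0.03,-37.4,14.6,0,0,0,-2.38],[0.03,-37.4,14.6,0,0,0,-2.38],[0.03,-37.4,14.6,0,0,0,-2.38],[0.03,-37.4,14.6,6,0,0,-2.38],[0.03,-37.4,14.6,12,0,0,-2.38],[0.03,-37.4,14.6,12,0,0,-2.38],[0.03,-37.4,14.6,12,0,0,-2.38]]]' > mv.in && python3 nudge.py mv.in 40 | head -2
python3 - <<'E'
from h import *
go(.5415,.147,.0215,-.0465)
E
```

```text
t: 10.28
tool_pos: [0.5399, 0.1466, 0.0936]
shift [-0.0005 -0.0017  0.0721] turn [ 0.0008 -0.0002 -0.0009] dist 0.072 psi 3.095 pos [0.5399 0.1466 0.0936] F [ 0.   0.1 -0.2]
```

Scaled: 0.072 m is 14.4, 0.062 m is 12.4.

```bash
echo '[[[0.03,0,-0.2,8,0,0,0],[0.03,0,-0.2,12.4,0,0,0],[0.03,0,-0.2,14.4,0,0,0],[0.03,0,-0.2,14.4,0,0,0],[0.058,0,-0.2,14.4,0,0,0],[0.058,0,-0.2,14.4,0,0,0],[0.058,0,-0.2,4,0,0,0],[0.058,0,-0.2,-8,0,0,0],[0.058,0,-0.2,-10,0,0,0],[0.058,0,-0.2,-10,0,0,0]]]' > mv.in && python3 nudge.py mv.in 40 | head -4
python3 - <<'E'
from h import *
go(.556,-.1597,.14,-.285)
E
```

```text
t: 11.52
tool_pos: [0.5419, 0.1473, 0.1445]
orientation: [-2.168, 2.271, -0.002]
contact_force: [-0.1, 0.3, -0.0]
shift [ 0.306  -0.0284  0.0044] turn [-0.0024  0.0009  0.2384] dist 0.307 psi 2.857 pos [0.5419 0.1473 0.1445] F [-0.1  0.3 -0. ]
```

```bash
echo '[[[0.062,61.2,-5.6,0,0,0,2.38],[0.062,61.2,-5.6,0,0,0,2.38],[0.062,61.2,-5.6,0,0,0,2.38],[0.062,61.2,-5.6,0,0,0,2.38],[0.062,61.2,-5.6,0,0,0,2.38],[0.062,61.2,-5.6,0,0,0,2.38],[0.062,61.2,-5.6,6,0,0,2.38],[0.062,61.2,-5.6,12,0,0,2.38],[0.062,61.2,-5.6,12,0,0,2.38],[0.062,61.2,-5.6,12,0,0,2.38]]]' > mv.in && python3 nudge.py mv.in 40 |head -2
python3 - <<'E'
from h import *
go(.556,-.1597,.012,-.285)
P,C=cloud(('scene','side'))
for k in (0,1):
  for n,(x,y) in dict(C=(.557,-.160)).items():
    s=sel(P[k],C[k],(x-.045,x+.045),(y-.045,y+.045),(.012,.022))
    if len(s)>50: print(k,n,heelfit(s,(x,y)))
E
```

```text
t: 12.78
tool_pos: [0.5545, -0.1589, 0.0836]
shift [ 0.0004 -0.0017  0.0716] turn [0.001  0.0004 0.0013] dist 0.072 psi 2.857 pos [ 0.5545 -0.1589  0.0836] F [-0.3  0.4 -0.1]
0 C [ 0.5582 -0.1593 -0.2595  0.7226]
1 C [ 0.5578 -0.1613 -0.3709  0.6288]
```

Scaled: 0.071 m is 14.2, 0.07 m is 14.

```bash
echo '[[[0.062,0,-0.2,10,0,0,0],[0.062,0,-0.2,14,0,0,0],[0.062,0,-0.2,14.2,0,0,0],[0.062,0,-0.2,14.2,0,0,0],[0.03,0,-0.2,14.2,0,0,0],[0.03,0,-0.2,14.2,0,0,0],[0.03,0,-0.2,14.2,0,0,0],[0.03,0,-0.2,14.2,0,0,0],[0.03,0,-0.2,2,0,0,0],[0.03,0,-0.2,-10,0,0,0],[0.03,0,-0.2,-13,0,0,0],[0.03,0,-0.2,-13,0,0,0]]]' > mv.in && python3 nudge.py mv.in 40
python3 - <<'E'
from h import *
go(.5392,.098,.13,-.0465)
E
```

```text
t: 14.38
tool_pos: [0.5569, -0.1606, 0.1503]
orientation: [-1.883, 2.512, -0.005]
contact_force: [-0.1, -0.2, -1.5]
gripper_width: 0.0439
gripper_force: 41.5
shift [-0.2432  0.0897  0.0199] turn [-0.0039 -0.0008 -0.2381] dist 0.26 psi 3.095 pos [ 0.5569 -0.1606  0.1503] F [-0.1 -0.2 -1.5]
```

```bash
echo '[[[0.03,-48.6,18,0,0,0,-2.38],[0.03,-48.6,18,0,0,0,-2.38],[0.03,-48.6,18,0,0,0,-2.38],[0.03,-48.6,18,0,0,0,-2.38],[0.03,-48.6,18,0,0,0,-2.38],[0.03,-48.6,18,6,0,0,-2.38],[0.03,-48.6,18,10,0,0,-2.38],[0.03,-48.6,18,10,0,0,-2.38],[0.03,-48.6,18,10,0,0,-2.38]]]' > mv.in && python3 nudge.py mv.in 40 | head -2
python3 - <<'E'
from h import *
go(.5392,.098,.0215,-.0465)
E
```

```text
t: 15.5
tool_pos: [0.5374, 0.0978, 0.0984]
shift [-0.0003 -0.0019  0.0769] turn [ 0.0008 -0.0002 -0.001 ] dist 0.077 psi 3.095 pos [0.5374 0.0978 0.0984] F [ 0.1 -0.   0.2]
```

Scaled: -0.08 m is -16, 0.076 m is 15.2.

```bash
echo '[[[0.03,0,-0.2,8,0,0,0],[0.03,0,-0.2,13,0,0,0],[0.03,0,-0.2,15.2,0,0,0],[0.03,0,-0.2,15.2,0,0,0],[0.058,0,-0.2,15.2,0,0,0],[0.058,0,-0.2,15.2,0,0,0],[0.058,0,-0.2,4,0,0,0],[0.058,0,-0.2,-8,0,0,0],[0.058,0,-0.2,-16,0,0,0],[0.058,0,-0.2,-16,0,0,0]]]' > mv.in && python3 nudge.py mv.in 40 | head -4
python3 - <<'E'
from h import *
go(.522,-.30,.18,.085)
E
```

```text
t: 16.75
tool_pos: [0.5417, 0.0986, 0.1832]
orientation: [-2.164, 2.267, -0.009]
contact_force: [-0.2, 0.6, 0.2]
shift [0.3991 0.0012 0.0028] turn [-0.0092  0.0005 -0.1315] dist 0.399 psi 3.227 pos [0.5417 0.0986 0.1832] F [-0.2  0.6  0.2]
```

Scaled: 0.4 m is 80, -0.131 rad is -1.31.

```bash
echo '[[[0.06,80,0,0,0,0,-1.31],[0.06,80,0,0,0,0,-1.31],[0.06,80,0,0,0,0,-1.31],[0.06,80,0,0,0,0,-1.31],[0.06,80,0,0,0,0,-1.31],[0.06,80,0,0,0,0,-1.31],[0.06,80,0,0,0,0,-1.31],[0.06,80,0,0,0,0,-1.31],[0.06,80,0,0,0,0,-1.31]]]' > mv.in && python3 nudge.py mv.in 40 | head -2
python3 - <<'E'
from h import *
a=cam('scene');b=cam('side')
im=np.hstack([cv2.resize(a['frame'][190:330,230:400],(400,330)),cv2.resize(b['frame'][120:260,200:370],(400,330))])
cv2.imwrite('pics/p2.png',im[...,::-1])
P,C=cloud(('scene','side','wrist'))
for k in(0,1,2):
    p,c=P[k],C[k]
    s=sel(p,c,(.43,.63),(-.49,-.25),(.0135,.0205)); 
    if len(s)>200: print('lid',len(s),rectfit(s,.111,.166,(.5257,-.369,.08),filled=True))
    s=sel(p,c,(.45,.61),(-.47,-.27),(.036,.056)); print('bar top',len(s),s.mean(0),len(s)>20 and cv2.minAreaRect((s[:,:2]*1000).astype(np.float32)))
go(.522,-.3695,.041,.085)
E
```

```text
t: 17.88
tool_pos: [0.5197, -0.2997, 0.1779]
lid 1581 [ 0.5252 -0.3683  0.089   1.5146]
bar top 246 [ 0.52319313 -0.36378344  0.04763943] ((521.6240844726562, -368.31768798828125), (19.14906883239746, 99.24617004394531), 5.001684188842773)
lid 3356 [ 0.5261 -0.3693  0.0855  1.0615]
bar top 464 [ 0.5200936  -0.37330572  0.04802232] ((521.4868774414062, -370.1114807128906), (19.0895938873291, 99.24542999267578), 4.886084079742432)
lid 25386 [ 0.5249 -0.3686  0.0855  1.2421]
bar top 3238 [ 0.52030427 -0.37189558  0.0486859 ] ((519.9302978515625, -368.9934997558594), (17.975528717041016, 98.6298828125), 4.940313339233398)
shift [0.0695 0.0042 0.1377] turn [-0.0001  0.0002  0.0012] dist 0.154 psi -3.057 pos [ 0.5202 -0.3     0.1787] F [-0.4 -1.  -0.1]
```

View pics/p2.png

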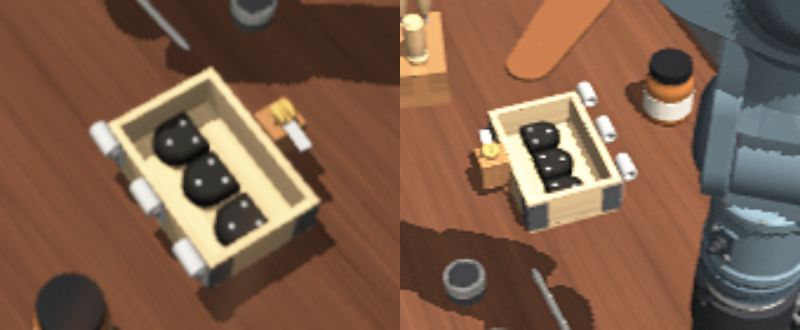

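All three heels lie flat in the chest, at (180,140), (210,180) and (243,220) in the left view. Now the lid's bar.

Scaled: 0.05 m is 10, 0.145 m is 29.

```bash
echo '[[[0.06,13.8,0.6,10,0,0,0],[0.06,13.8,0.6,16,0,0,0],[0.06,13.8,0.6,24,0,0,0],[0.06,13.8,0.6,29,0,0,0],[0.06,13.8,0.6,29,0,0,0],[0.01,13.8,0.6,29,0,0,0],[0.01,13.8,0.6,29,0,0,0],[0.01,13.8,0.6,29,0,0,0],[0.01,13.8,0.6,29,0,0,0],[0.01,13.8,0.6,29,0,0,0],[0.01,13.8,0.6,29,0,0,0]]]' > mv.in && python3 nudge.py mv.in 80
python3 - <<'E'
from h import *
go(.522,-.3695,.15,.085)
P,C=cloud(('scene','side'))
for k in(0,1):
    s=sel(P[k],C[k],(.43,.63),(-.49,-.25),(.0135,.0205)); 
    if len(s)>200: print('lid',len(s),rectfit(s,.111,.166,(.5257,-.369,.08),filled=True))
E
```

```text
t: 19.5
tool_pos: [0.5237, -0.3711, 0.0357]
orientation: [2.313, -2.126, 0.005]
contact_force: [-2.1, 0.9, 5.9]
gripper_width: 0.0162
gripper_force: 79.4
shift [-0.0015  0.0013 -0.1143] turn [-0.0021 -0.0024 -0.0005] dist 0.114 psi -3.057 pos [ 0.5237 -0.3711  0.0357] F [-2.1  0.9  5.9]
lid 1347 [ 0.5293 -0.3681  0.0923  1.6564]
lid 2480 [ 0.5287 -0.3693  0.1016  0.686 ]
```

Scaled: -0.12 m is -24, -0.08 m is -16.

```bash
echo '[[[0.01,0,0,-8,0,0,0],[0.01,0,0,-16,0,0,0],[0.01,0,0,-24,0,0,0],[0.01,0,0,-24,0,0,0],[0.01,0,0,-24,0,0,0]]]' > mv.in && python3 nudge.py mv.in 80
python3 - <<'E'
from h import *
go(.5414,.1449,.13,-.0465)
E
```

```text
t: 20.23
tool_pos: [0.5222, -0.3697, 0.1524]
orientation: [-2.313, 2.126, 0.003]
contact_force: [0.5, 0.4, -4.2]
gripper_width: 0.0165
gripper_force: 79.1
shift [-0.5111 -0.0625  0.023 ] turn [0.0011 0.0012 0.131 ] dist 0.515 psi -3.188 pos [ 0.5222 -0.3697  0.1524] F [ 0.5  0.4 -4.2]
```

The rows are not in the units I measure in: shifts go in units of 5 mm and turns go in units of 0.1 rad. I convert before sending: -0.511 m is -102.2, -0.49 m is -98, 0.131 rad is 1.31.

```bash
echo '[[[0.01,-8,-1,-2,0,0,0.1],[0.01,-20,-2.4,-2,0,0,0.3],[0.01,-32,-4,-2,0,0,0.4],[0.01,-44,-5.4,-2,0,0,0.6],[0.01,-56,-6.8,-2,0,0,0.7],[0.01,-68,-8.4,-2,0,0,0.9],[0.01,-80,-9.8,-2,0,0,1],[0.01,-90,-11,-2,0,0,1.2],[0.01,-98,-12,0,0,0,1.31],[0.01,-102.2,-12.4,2,0,0,1.31],[0.01,-102.2,-12.4,3,0,0,1.31],[0.01,-102.2,-12.4,4,0,0,1.31]]]' > mv.in && python3 nudge.py mv.in 80 | head -2
echo '[[[0.01,0,0,0,0,0,0],[0.01,0,0,0,0,0,0]]]' > mv.in && python3 nudge.py mv.in 80
python3 - <<'E'
from h import *
P,C=cloud(('scene','side'))
z0=r.read_state()['tool_pos'][2]-.0277
for k in(0,1):
    p,c=P[k],C[k]
    s=sel(p,c,(.43,.63),(.04,.25),(z0+.005,z0+.012)); print('lid',len(s),rectfit(s,.111,.166,(.545,.147,-.05),filled=True),'z',np.median(s[:,2])-z0, 'plane',np.linalg.lstsq(np.c_[s[:,:2]-s[:,:2].mean(0),np.ones(len(s))],s[:,2],rcond=None)[0].round(4))
go(.5414,.1449,.0797,-.0465)
a=cam('scene');b=cam('side')
im=np.hstack([cv2.resize(a['frame'][190:330,230:400],(400,330)),cv2.resize(b['frame'][120:260,200:370],(400,330))])
cv2.imwrite('pics/p3.png',im[...,::-1])
E
```

```text
t: 21.72
tool_pos: [0.5403, 0.1435, 0.132]
t: 21.98
tool_pos: [0.5416, 0.1434, 0.1338]
orientation: [-2.167, 2.274, -0.0]
contact_force: [0.7, -0.0, -2.9]
gripper_width: 0.0165
gripper_force: 78.9
lid 2735 [ 0.547   0.1454 -0.0272  1.4453] z 0.009014685980808484 plane [0.0057 0.001  0.1153]
lid 1252 [ 0.5485  0.1433 -0.047   1.2127] z 0.0077741080232657245 plane [0.011  0.0037 0.1142]
shift [-0.0012  0.0005  0.0543] turn [-0.0008  0.0002 -0.001 ] dist 0.054 psi 3.095 pos [0.5418 0.1437 0.134 ] F [ 0.5  0.  -3.3]
```

View pics/p3.png

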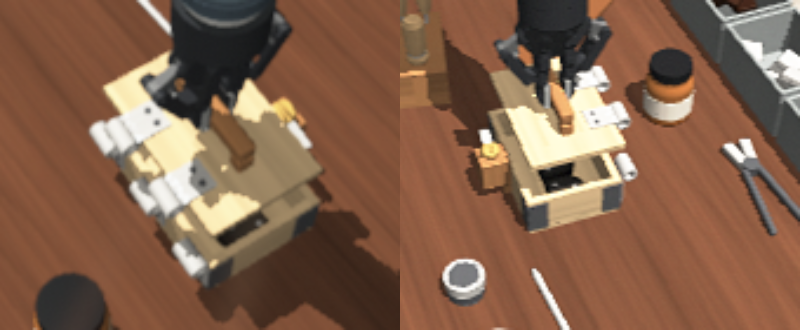

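The lid is level over the chest, its barrels at (118,135) and (160,195) falling between the chest's. Lowering it with a small correction.

```bash
echo '[[[0.01,-0.4,0.2,2,0,0,0],[0.01,-0.4,0.2,4,0,0,0],[0.01,-0.4,0.2,6,0,0,0],[0.01,-0.4,0.2,7.2,0,0,0],[0.01,-0.4,0.2,8.2,0,0,0],[0.01,-0.4,0.2,9.2,0,0,0],[0.01,-0.4,0.2,10,0,0,0],[0.01,-0.4,0.2,10.6,0,0,0],[0.01,-0.4,0.2,11,0,0,0],[0.01,-0.4,0.2,11,0,0,0]]]' > mv.in && python3 nudge.py mv.in 80
python3 - <<'E'
from h import *
go(.5414,.1449,.0797,-.0465)
P,C=cloud(('scene','side'))
for k in(0,1):
    p,c=P[k],C[k]
    s=sel(p,c,(.43,.63),(.04,.25),(.056,.064)); print('lid',len(s),rectfit(s,.111,.166,(.545,.147,-.05),filled=True),'z',np.median(s[:,2]), 'plane',np.linalg.lstsq(np.c_[s[:,:2]-s[:,:2].mean(0),np.ones(len(s))],s[:,2],rcond=None)[0].round(4))
E
```

```text
t: 23.42
tool_pos: [0.5406, 0.1462, 0.0797]
orientation: [-2.169, 2.272, -0.001]
contact_force: [-2.8, -1.2, 5.8]
gripper_width: 0.0165
gripper_force: 80.0
shift [ 0.0013 -0.0009  0.    ] turn [-0.0007  0.0001 -0.    ] dist 0.002 psi 3.095 pos [0.5406 0.1462 0.0797] F [-2.8 -1.2  5.8]
lid 2801 [0.5541 0.1494 0.0915 4.4324] z 0.061143475600143785 plane [0.0044 0.0001 0.0611]
lid 1359 [ 0.5481  0.1468 -0.0432  4.2504] z 0.0599223966885253 plane [0.0132 0.0029 0.06  ]
```

```bash
echo '[[[0.05,0,0,0,0,0,0],[0.05,0,0,0,0,0,0],[0.05,0,0,0,0,0,0],[0.05,0,0,-8,0,0,0],[0.05,0,0,-18,0,0,0],[0.05,0,0,-18,0,0,0]]]' > mv.in && python3 nudge.py mv.in 80 | head -2
python3 - <<'E'
from h import *
go(.471,-.16,.18,.038)
E
```

```text
t: 24.28
tool_pos: [0.5439, 0.1468, 0.1731]
shift [ 0.3098  0.0585 -0.008 ] turn [-0.009   0.0015 -0.0846] dist 0.315 psi 3.18 pos [0.5439 0.1468 0.1731] F [ 0.2  0.  -0.9]
```

Scaled: 0.31 m is 62, 0.058 m is 11.6, -0.084 rad is -0.84.

```bash
echo '[[[0.05,62,11.6,0,0,0,-0.84],[0.05,62,11.6,0,0,0,-0.84],[0.05,62,11.6,0,0,0,-0.84],[0.05,62,11.6,0,0,0,-0.84],[0.05,62,11.6,0,0,0,-0.84],[0.05,62,11.6,0,0,0,-0.84],[0.05,62,11.6,0,0,0,-0.84],[0.05,62,11.6,0,0,0,-0.84]]]' > mv.in && python3 nudge.py mv.in 80 | head -2
cat >> h.py <<'E'
def bright(c): return c.min(1)>120
E
python3 - <<'E'
from h import *
P,C=cloud(('scene','side','wrist'))
for k in(0,1,2):
    p,c=P[k],C[k]
    s=sel(p,c,(.45,.50),(-.21,.03),(.003,.02),bright)
    q=s[s[:,1]>-.13]; f=np.polyfit(q[:,1],q[:,0],1) if len(q)>10 else 0
    print('pin',len(s),len(q),f,'y',np.percentile(s[:,1],[0,1,99,100]).round(4))
    hd=s[(s[:,1]<-.155)]; 
    if len(hd)>10: print('head x',hd[:,0].min(),hd[:,0].max(),np.median(hd[:,0]),'zmax',np.percentile(hd[:,2],95))
    q=sel(p,c,(.43,.63),(.04,.25),(.056,.064)); 
    if len(q)>300: print('lid',len(q),rectfit(q,.111,.166,(.545,.147,-.05),filled=True),'z',np.median(q[:,2]))
a=cam('scene');b=cam('side')
im=np.hstack([cv2.resize(a['frame'][190:330,230:400],(400,330)),cv2.resize(b['frame'][120:260,200:370],(400,330))])
w=cam('wrist'); save(w,'w2.png')
cv2.imwrite('pics/p4.png',im[...,::-1])
go(.4711,-.171,.010,.038)
E
```

```text
t: 25.28
tool_pos: [0.4682, -0.1593, 0.1682]
pin 224 137 [-0.03607224  0.4650563 ] y [-0.1899 -0.1884  0.0101  0.0138]
head x 0.46459190529327526 0.47725309576102787 0.4715359662702579 zmax 0.014934534838196062
lid 3537 [ 0.5457  0.1482 -0.0509  3.7566] z 0.061084513543265745
pin 196 89 [-0.04193624  0.46392977] y [-0.1919 -0.1913 -0.0389  0.002 ]
head x 0.4648154140627121 0.477779863842976 0.4704642076685189 zmax 0.014666707756305665
lid 798 [0.5034 0.1481 0.1852 1.2186] z 0.05955891427354848
pin 1702 894 [-0.03597056  0.46324523] y [-0.1902 -0.1898  0.0057  0.0137]
head x 0.46346677524774066 0.4761340890161673 0.46977018780576624 zmax 0.012712478846450794
shift [ 0.0111 -0.0022  0.1586] turn [-0.0001  0.0001  0.0009] dist 0.159 psi -3.104 pos [ 0.4684 -0.16    0.1686] F [0.  0.  0.5]
```

View pics/p4.png

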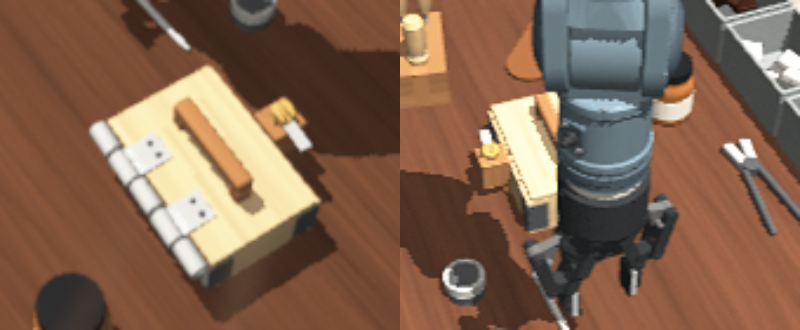

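The lid is seated with all five barrels in line, from (105,135) to (185,255). Going to the pin head at (0.4705, -0.169).

```bash
echo '[[[0.04,1.8,-0.4,12,0,0,0],[0.04,1.8,-0.4,22,0,0,0],[0.04,1.8,-0.4,28,0,0,0],[0.04,1.8,-0.4,30,0,0,0],[0.04,1.8,-0.4,31.6,0,0,0],[0.04,1.8,-0.4,31.6,0,0,0],[0.0,1.8,-0.4,31.6,0,0,0],[0.0,1.8,-0.4,31.6,0,0,0],[0.0,1.8,-0.4,31.6,0,0,0],[0.0,1.8,-0.4,31.6,0,0,0],[0.0,1.8,-0.4,31.6,0,0,0]]]' > mv.in && python3 nudge.py mv.in 100
python3 - <<'E'
from h import *
go(.4705,-.169,.2,.038)
E
```

```text
t: 26.95
tool_pos: [0.4713, -0.1701, 0.0118]
orientation: [-2.262, 2.179, -0.003]
contact_force: [-1.5, -0.0, 4.6]
gripper_width: 0.0084
gripper_force: 98.8
shift [-0.001   0.0004 -0.1882] turn [-0.0019 -0.001  -0.0006] dist 0.188 psi -3.104 pos [ 0.4713 -0.1701  0.0118] F [-1.5 -0.   4.6]
```

```bash
echo '[[[0,0,0,-6,0,0,0],[0,0,0,-12,0,0,0],[0,0,0,-18,0,0,0],[0,0,0,-18,0,0,0]]]' > mv.in && python3 nudge.py mv.in 100 | head -2
python3 - <<'E'
from h import *
go(.5962,-.152,.09,-.0465)
E
```

```text
t: 27.45
tool_pos: [0.4726, -0.1708, 0.1031]
shift [-0.0142 -0.1241  0.0138] turn [-0.0053 -0.0026  0.0839] dist 0.126 psi -3.188 pos [ 0.4726 -0.1708  0.1031] F [-0.3 -0.7 -0.2]
```

Scaled: -0.124 m is -24.8, -0.11 m is -22, 0.084 rad is 0.84.

```bash
echo '[[[0,-2.8,-6,0,0,0,0.2],[0,-2.8,-14,0,0,0,0.5],[0,-2.8,-22,0,0,0,0.84],[0,-2.8,-24.8,0,-0.05,-0.03,0.84],[0,-2.8,-24.8,4,-0.05,-0.03,0.84],[0,-2.8,-24.8,8,-0.05,-0.03,0.84],[0,-2.8,-24.8,8,-0.05,-0.03,0.84],[0,-2.8,-24.8,8,-0.05,-0.03,0.84]]]' > mv.in && python3 nudge.py mv.in 100
cat >> h.py <<'E'
from scipy.optimize import least_squares
def cylfit(s,rad,x0):
    # axis: x=a+b*(y-y0), z=c+d*(y-y0); points on visible surface radius rad
    y0=s[:,1].mean()
    def f(v): 
        y=s[:,1]-y0; return np.clip(np.hypot((s[:,0]-v[0]-v[1]*y)/np.sqrt(1+v[1]**2),s[:,2]-v[2]-v[3]*y)-rad,-.004,.004)
    o=least_squares(f,[x0[0]+x0[2]*(y0-x0[3]),x0[2],x0[1],0],loss='soft_l1',f_scale=.001)
    return y0,o.x,np.sqrt(2*o.cost/len(s))
E
cat > m.py <<'E'
from h import *
st=r.read_state(); tx,ty,tz=st['tool_pos']
for k,n in enumerate(('scene','side')):
    P,C=cloud((n,)); p,c=P[0],C[0]
    s=sel(p,c,(.59,.63),(.055,.235),(.05,.072),lambda c:(c.max(1)-c.min(1)<40)); 
    y0,v,e=cylfit(s,.0095,(.61,.056,.0465,.147)); b=v[:4]; B=lambda y:(b[0]+b[1]*(y-y0),b[2]+b[3]*(y-y0))
    print(n,'barrel',len(s),e.round(5),'slope',b[[1,3]].round(4),'mouth y',s[:,1].min().round(4),'x,z@.062',np.round(B(.062),4))
    ys=ty+.022
    L=lambda y:tx+.0465*(y-ty)
    m=(abs(p[:,0]-L(p[:,1]))<.013)&(p[:,1]>ys+.01)&(p[:,1]<ys+.152)&(p[:,1]<.055)&(abs(p[:,2]-(tz-.006))<.02); s=p[m]
    y1,w,e=cylfit(s,.004,(tx,tz-.006,.0465,ty)); Q=lambda y:np.array((w[0]+w[1]*(y-y1),w[2]+w[3]*(y-y1)))
    print('  pin',len(s),e.round(5),'slope',w[[1,3]].round(4),'tip y',p[(abs(p[:,0]-L(p[:,1]))<.013)&(p[:,1]<.055)&(abs(p[:,2]-(tz-.006))<.014)][:,1].max().round(4),'x,z at y',ty.round(4),Q(ty).round(4),'ext to .062',Q(.062).round(4),'diff',(np.array(B(.062))-Q(.062)).round(4))
print(st['tool_pos'].round(4),st['contact_force'].round(1))
E
python3 m.py
python3 - <<'E'
from h import *
a=cam('scene');b=cam('side')
im=np.hstack([cv2.resize(a['frame'][150:330,190:370],(400,400)),cv2.resize(b['frame'][140:320,250:430],(400,400))])
cv2.imwrite('pics/p5.png',im[...,::-1])
E
```

```text
t: 28.45
tool_pos: [0.5936, -0.151, 0.0604]
orientation: [2.168, -2.271, -0.01]
contact_force: [0.6, -0.3, -0.8]
gripper_width: 0.0084
gripper_force: 98.3
scene barrel 858 0.0014 slope [0.0488 0.0019] mouth y 0.0615 x,z@.062 [0.6047 0.057 ]
  pin 193 0.00103 slope [ 0.0359 -0.0175] tip y 0.0317 x,z at y -0.151 [0.5949 0.0565] ext to .062 [0.6026 0.0528] diff [0.0021 0.0042]
side barrel 365 0.00171 slope [0.0497 0.0002] mouth y 0.0589 x,z@.062 [0.6058 0.0555]
  pin 101 0.0009 slope [ 0.0389 -0.0028] tip y 0.0312 x,z at y -0.151 [0.5973 0.054 ] ext to .062 [0.6056 0.0534] diff [0.0002 0.0021]
[ 0.5936 -0.151   0.0604] [ 0.6 -0.3 -0.8]
```

View pics/p5.png

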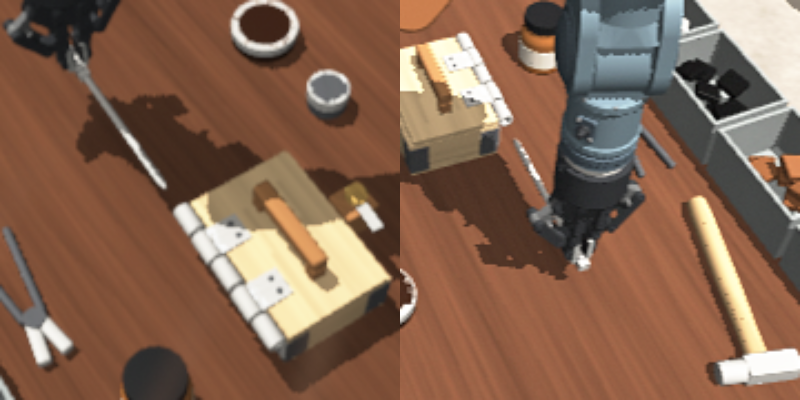

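The pin is held head-first at (75,60) in the left view, with its tip at (165,185) pointing at the first barrel (185,212). A small alignment is needed.

Scaled: -0.001 m is -0.2, 0.001 m is 0.2, 0.011 rad is 0.11.

```bash
echo '[[[0,0,0.2,-0.2,0,-0.1,0.11],[0,0,0.2,-0.2,0,-0.1,0.11],[0,0,0.2,-0.2,0,-0.1,0.11],[0,0,0.2,-0.2,0,-0.1,0.11]]]' > mv.in && python3 nudge.py mv.in 100|head -3; python3 m.py; python3 m.py
```

```text
t: 29.15
tool_pos: [0.5929, -0.151, 0.0616]
orientation: [-2.153, 2.28, 0.02]
scene barrel 855 0.00141 slope [0.048  0.0039] mouth y 0.0605 x,z@.062 [0.6046 0.0568]
  pin 193 0.00105 slope [ 0.0557 -0.0011] tip y 0.0318 x,z at y -0.151 [0.5937 0.0568] ext to .062 [0.6056 0.0565] diff [-0.001   0.0003]
side barrel 366 0.00172 slope [ 0.0481 -0.0062] mouth y 0.0589 x,z@.062 [0.6066 0.0558]
  pin 99 0.00094 slope [ 0.0594 -0.0068] tip y 0.0299 x,z at y -0.151 [0.5947 0.056 ] ext to .062 [0.6073 0.0545] diff [-0.0007  0.0013]
[ 0.5929 -0.151   0.0616] [ 0.2 -0.8 -1.1]
scene barrel 858 0.00142 slope [0.0482 0.0011] mouth y 0.0614 x,z@.062 [0.6046 0.057 ]
  pin 193 0.00095 slope [ 0.0553 -0.0028] tip y 0.0309 x,z at y -0.1509 [0.5935 0.057 ] ext to .062 [0.6053 0.0564] diff [-0.0007  0.0006]
side barrel 364 0.0017 slope [ 0.0532 -0.0095] mouth y 0.059 x,z@.062 [0.6065 0.0564]
  pin 101 0.00102 slope [ 0.0493 -0.0037] tip y 0.0304 x,z at y -0.1509 [0.5958 0.0557] ext to .062 [0.6063 0.0549] diff [0.0002 0.0014]
[ 0.5929 -0.1509  0.0616] [-0.1 -0.8 -0.7]
```

```bash
cat >> h.py <<'E'
def W(d):
    s=r.read_state(); Rt=R.from_rotvec(s['orientation']); M=Rt.as_matrix()
    print('tool shift',Rt.inv().apply(d).round(4),'toolx',M[:,0].round(4),'tooly',M[:,1].round(4),'F',s['contact_force'].round(1))
E
python3 -c "
from h import *
d=np.array([.0487,.9988,0]); W(.06*d+[.0005,0,.0003]); W(.19*d)"
```

```text
tool shift [-0.06    0.      0.0005] toolx [-0.0576 -0.9983 -0.0129] tooly [-0.9983  0.0575  0.0053] F [-0.2 -0.2 -0.8]
tool shift [-0.19    0.0017  0.0025] toolx [-0.0576 -0.9983 -0.0129] tooly [-0.9983  0.0575  0.0053] F [-0.2 -0.2 -0.8]
```

Scaled: -0.045 m is -9, -0.0002 m is -0.04, -0.005 rad is -0.05.

```bash
echo '[[[0,-1.6,-0.06,0,0,-0.03,-0.05],[0,-3.2,-0.04,0,0,-0.03,-0.05],[0,-4.4,-0.04,0,0,-0.03,-0.05],[0,-5.6,-0.02,0,0,-0.03,-0.05],[0,-6.6,-0.02,0.02,0,-0.03,-0.05],[0,-7.4,0,0.04,0,-0.03,-0.05],[0,-8.2,0,0.06,0,-0.03,-0.05],[0,-9,0,0.06,0,-0.03,-0.05],[0,-9,0,0.06,0,-0.03,-0.05]]]' > mv.in && python3 nudge.py mv.in 100; python3 m.py
```

```text
t: 30.48
tool_pos: [0.5955, -0.1058, 0.0619]
orientation: [-2.157, 2.273, 0.023]
contact_force: [-0.0, -0.2, -1.8]
gripper_width: 0.0083
gripper_force: 98.3
scene barrel 867 0.00144 slope [0.043  0.0019] mouth y 0.0557 x,z@.062 [0.6049 0.057 ]
  pin 181 0.001 slope [ 0.0466 -0.0077] tip y 0.0546 x,z at y -0.1058 [0.5963 0.058 ] ext to .062 [0.6041 0.0567] diff [0.0009 0.0003]
side barrel 362 0.00168 slope [0.042  0.0014] mouth y 0.0555 x,z@.062 [0.6069 0.0555]
  pin 79 0.00096 slope [ 0.0584 -0.0027] tip y 0.0539 x,z at y -0.1058 [0.5967 0.0561] ext to .062 [0.6065 0.0556] diff [ 0.0004 -0.0001]
[ 0.5955 -0.1058  0.0619] [-0.  -0.2 -1.8]
```

```bash
python3 -c "
from h import *
d=np.array([.0485,.9988,0]); W(.07*d+[.0005,0,0]); W(.14*d)"
```

```text
tool shift [-0.07   -0.0002  0.0011] toolx [-0.0526 -0.9985 -0.0157] tooly [-0.9986  0.0525  0.0051] F [ 0.1 -0.1 -1.5]
tool shift [-0.14    0.0006  0.0022] toolx [-0.0526 -0.9985 -0.0157] tooly [-0.9986  0.0525  0.0051] F [ 0.1 -0.1 -1.5]
```

Scaled: -0.07 m is -14, -0.06 m is -12.

```bash
echo '[[[0,-2,-0.04,0.04,0,0,0],[0,-4,-0.04,0.06,0,0,0],[0,-6,-0.04,0.1,0,0,0],[0,-8,-0.04,0.12,0,0,0],[0,-10,-0.04,0.16,0,0,0],[0,-12,-0.04,0.18,0,0,0],[0,-14,-0.04,0.22,0,0,0],[0,-14,-0.04,0.22,0,0,0]]]' > mv.in && python3 nudge.py mv.in 100; python3 m.py
```

```text
t: 31.58
tool_pos: [0.5993, -0.0353, 0.0618]
orientation: [-2.158, 2.272, 0.023]
contact_force: [-0.5, -0.2, -0.4]
gripper_width: 0.0085
gripper_force: 98.3
scene barrel 872 0.00144 slope [ 0.048  -0.0011] mouth y 0.0555 x,z@.062 [0.6044 0.0572]
  pin 88 0.00097 slope [ 0.0589 -0.0025] tip y 0.0538 x,z at y -0.0353 [0.5995 0.0576] ext to .062 [0.6052 0.0574] diff [-0.0008 -0.0002]
side barrel 337 0.00157 slope [ 0.049  -0.0003] mouth y 0.0579 x,z@.062 [0.6063 0.0554]
  pin 15 0.0005 slope [ 0.1004 -0.0279] tip y 0.0303 x,z at y -0.0353 [0.5993 0.0584] ext to .062 [0.6091 0.0557] diff [-0.0027 -0.0003]
[ 0.5993 -0.0353  0.0618] [-0.5 -0.2 -0.4]
```

Scaled: -0.06 m is -12, -0.066 m is -13.2.

```bash
echo '[[[0,-2,0,0.04,0,0,0],[0,-4,0,0.06,0,0,0],[0,-6,0,0.1,0,0,0],[0,-8,0.02,0.12,0,0,0],[0,-10,0.04,0.16,0,0,0],[0,-12,0.04,0.18,0,0,0],[0,-13.2,0.04,0.2,0,0,0],[0,-13.2,0.04,0.2,0,0,0]]]' > mv.in && python3 nudge.py mv.in 100; echo '[[[0,-0.6,0,0,0,0,0],[0,-0.6,0,0,0,0,0]]]' > mv.in && python3 nudge.py mv.in | sed -n '2p;4p';  echo '[[[0,-0.6,0,0,0,0,0],[0,-0.6,0,0,0,0,0]]]' > mv.in && python3 nudge.py mv.in | sed -n '2p;4p'
```

```text
t: 32.67
tool_pos: [0.6026, 0.0302, 0.0619]
orientation: [-2.158, 2.273, 0.023]
contact_force: [-1.1, -0.4, -1.2]
gripper_width: 0.0088
gripper_force: 98.3
tool_pos: [0.6028, 0.0327, 0.062]
contact_force: [-0.5, -1.0, -0.6]
tool_pos: [0.6029, 0.0359, 0.062]
contact_force: [-0.5, 0.6, -1.2]
```

```bash
for i in 1 2 3; do echo '[[[0,-0.3,0,0,0,0,0],[0,-0.3,0,0,0,0,0]]]' > mv.in && python3 nudge.py mv.in | sed -n '2p;4p'; done
python3 - <<'E'
from h import *
a=cam('scene');b=cam('side')
im=np.hstack([cv2.resize(a['frame'][190:310,230:350],(400,400)),cv2.resize(b['frame'][140:260,250:370],(400,400))])
cv2.imwrite('pics/p6.png',im[...,::-1])
E
```

```text
tool_pos: [0.603, 0.0373, 0.0621]
contact_force: [-0.4, -0.4, -1.1]
tool_pos: [0.6031, 0.038, 0.0621]
contact_force: [-0.3, -4.0, -0.7]
tool_pos: [0.6031, 0.0382, 0.0622]
contact_force: [-0.8, -6.2, 0.3]
```

View pics/p6.png

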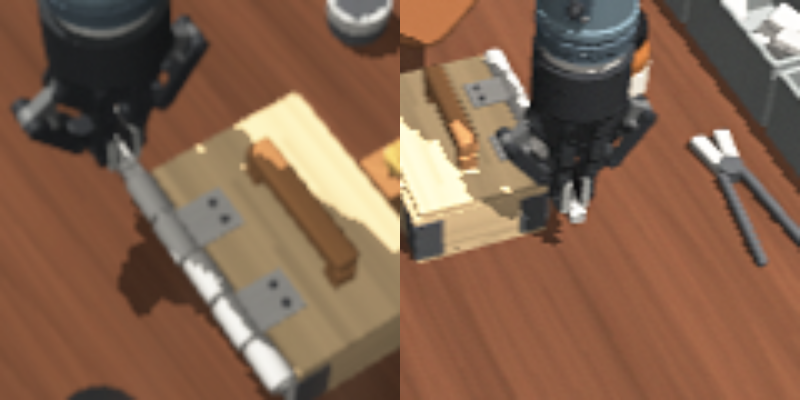

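The pin head sits up against the first barrel (left view, (125,160)), and the force rose at the predicted depth. Releasing.

```bash
echo '[[[0.03,0,0,0,0,0,0],[0.03,0,0,0,0,0,0],[0.03,0,0,-2,0,0,0],[0.03,0,0,-10,0,0,0],[0.03,0,0,-20,0,0,0],[0.03,0,0,-28,0,0,0],[0.03,0,0,-28,0,0,0]]]' > mv.in && python3 nudge.py mv.in | sed -n '2p;4p'
python3 - <<'E'
from h import *
for n in('scene','side'):
    P,C=cloud((n,));p,c=P[0],C[0]
    s=sel(p,c,(.38,.50),(.30,.48),(.085,.14))
    t=sel(p,c,(.40,.47),(.33,.39),(.112,.14)); print(n,'top',len(t),t[:,:2].mean(0).round(4),t.min(0).round(4),t.max(0).round(4),cv2.minEnclosingCircle((t[:,:2]*1000).astype(np.float32)))
    h=sel(p,c,(.40,.47),(.32,.395),(.070,.110))
    f=least_squares(lambda v:np.hypot(h[:,0]-v[0],h[:,1]-v[1])-.014,[.434,.36],loss='soft_l1',f_scale=.001); print(' cyl',len(h),f.x.round(4),np.sqrt(2*f.cost/len(h)).round(4))
    q=sel(p,c,(.38,.50),(.30,.48),(.052,.06)); print(' block',rectfit(q,.07,.13,(.44,.39,-.22),filled=True),q[:,:2].min(0),q[:,:2].max(0))
    hd=sel(p,c,(.585,.62),(.005,.075),(.045,.075),bright); print(' pinhead/barrel y-profile',[(round(a,3),round(float(np.percentile(hd[(hd[:,1]>=a)&(hd[:,1]<a+.004),2],90)),4)) for a in np.arange(.008,.075,.004) if ((hd[:,1]>=a)&(hd[:,1]<a+.004)).sum()>1])
    # tab direction
    b=sel(p,c,(.44,.49),(.12,.22),(.055,.08)); print(' tab pts',len(b))
go(.434,.36,.2,.85)
E
```

```text
tool_pos: [0.6067, 0.0382, 0.2073]
contact_force: [0.8, -0.8, -0.6]
scene top 177 [0.4352 0.3624] [0.4196 0.3481 0.112 ] [0.4477 0.376  0.1242] ((433.6622009277344, 361.8246765136719), 14.3056001663208)
 cyl 135 [0.432  0.3611] 0.0007
 block [ 0.4398  0.393  -0.2227  0.0089] [0.39371103 0.32242419] [0.48815231 0.46337797]
 pinhead/barrel y-profile [(np.float64(0.016), 0.0607), (np.float64(0.02), 0.0628), (np.float64(0.024), 0.0628), (np.float64(0.028), 0.0623), (np.float64(0.032), 0.0638), (np.float64(0.036), 0.0634), (np.float64(0.04), 0.0641), (np.float64(0.044), 0.0634), (np.float64(0.048), 0.0624), (np.float64(0.052), 0.0629), (np.float64(0.056), 0.0636), (np.float64(0.06), 0.0662), (np.float64(0.064), 0.0667), (np.float64(0.068), 0.0662), (np.float64(0.072), 0.0661)]
 tab pts 340
side top 53 [0.4334 0.3562] [0.4208 0.3443 0.1123] [0.4482 0.3704 0.123 ] ((434.486328125, 357.36212158203125), 13.71739673614502)
 cyl 95 [0.4346 0.3615] 0.0012
 block [ 0.4415  0.3898 -0.2373  0.0071] [0.39393793 0.31770503] [0.48949293 0.45786634]
 pinhead/barrel y-profile [(np.float64(0.016), 0.06), (np.float64(0.02), 0.0623), (np.float64(0.024), 0.0616), (np.float64(0.028), 0.0622), (np.float64(0.032), 0.062), (np.float64(0.036), 0.0617), (np.float64(0.04), 0.0611), (np.float64(0.044), 0.0609), (np.float64(0.048), 0.0636), (np.float64(0.052), 0.0611), (np.float64(0.056), 0.0614), (np.float64(0.06), 0.0641), (np.float64(0.064), 0.0656), (np.float64(0.068), 0.0648), (np.float64(0.072), 0.0655)]
 tab pts 165
shift [-0.3123  0.1868  0.0086] turn [-0.0041  0.0166 -0.9024] dist 0.364 psi 3.992 pos [0.6042 0.0382 0.2029] F [ 0.1 -0.4 -0.6]
```

```bash
python3 -c "
from h import *
go(.4335,.3605,.2,-.225)"
```

```text
shift [-0.3128  0.1873  0.0086] turn [0.0048 0.0159 0.1726] dist 0.365 psi 2.917 pos [0.6042 0.0382 0.2029] F [ 0.1 -0.4 -0.6]
```

Scaled: -0.312 m is -62.4, 0.187 m is 37.4, 0.172 rad is 1.72.

```bash
echo '[[[0.06,-62.4,37.4,1.6,0.05,0.16,1.72],[0.06,-62.4,37.4,1.6,0.05,0.16,1.72],[0.06,-62.4,37.4,1.6,0.05,0.16,1.72],[0.06,-62.4,37.4,1.6,0.05,0.16,1.72],[0.06,-62.4,37.4,1.6,0.05,0.16,1.72],[0.06,-62.4,37.4,1.6,0.05,0.16,1.72],[0.06,-62.4,37.4,1.6,0.05,0.16,1.72],[0.06,-62.4,37.4,1.6,0.05,0.16,1.72],[0.06,-62.4,37.4,1.6,0.05,0.16,1.72],[0.06,-62.4,37.4,1.6,0.05,0.16,1.72]]]' > mv.in && python3 nudge.py mv.in|head -2;  python3 - <<'E'
from h import *
go(.4335,.3605,.079,-.225)
P,C=cloud(('wrist',));p,c=P[0],C[0]
h=sel(p,c,(.39,.47),(.32,.395),(.107,.125)); print(len(h),h.mean(0) if len(h) else 0,len(h)>5 and cv2.minEnclosingCircle((h[:,:2]*1000).astype(np.float32)))
w=cam('wrist');save(w,'w3.png')
E
```

```text
t: 36.25
tool_pos: [0.434, 0.3584, 0.1998]
shift [-0.002   0.0008  0.1208] turn [ 0.0016 -0.001  -0.0016] dist 0.121 psi 2.917 pos [0.434  0.3584 0.1998] F [-0.4  0.  -1.1]
1312 [0.4312001  0.3592467  0.11694411] ((431.85980224609375, 361.8967590332031), 14.518010139465332)
```

View pics/w3.png

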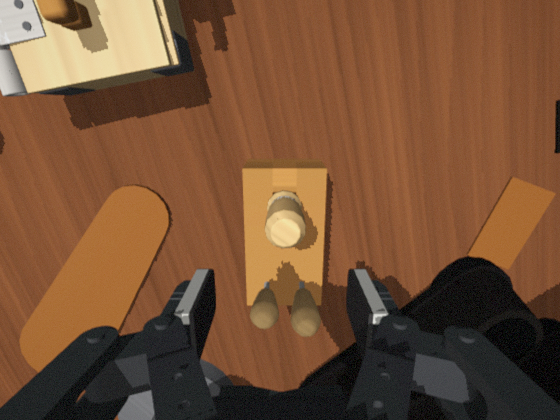

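The wrist view shows the driver's handle at (286,228), centred between the fingers and clear of the awls at (265,305) and (305,310).

```bash
echo '[[[0.06,-0.4,0.2,10,0,0,0],[0.06,-0.4,0.2,18,0,0,0],[0.06,-0.4,0.2,24,0,0,0],[0.06,-0.4,0.2,24.2,0,0,0],[0.01,-0.4,0.2,24.2,0,0,0],[0.01,-0.4,0.2,24.2,0,0,0],[0.01,-0.4,0.2,24.2,0,0,0],[0.01,-0.4,0.2,24.2,0,0,0],[0.01,-0.4,0.2,24.2,0,0,0]]]' > mv.in && python3 nudge.py mv.in 80; echo '[[[0.01,0,0,-8,0,0,0],[0.01,0,0,-16,0,0,0],[0.01,0,0,-24,0,0,0],[0.01,0,0,-28,0,0,0],[0.01,0,0,-28,0,0,0],[0.01,0,0,-28,0,0,0]]]' > mv.in && python3 nudge.py mv.in 80
python3 - <<'E'
from h import *
st=r.read_state();x,y,z=st['tool_pos']; zt=z+.011-.085; print('tip z est',zt)
go(.4637,.1506,.25,-.225)
a=cam('scene');b=cam('side')
ims=[]
for c in(a,b):
    P=c['P']; Rm=R.from_rotvec(np.ravel(c['rvec'])).as_matrix(); q=Rm@np.array([x,y,zt+.01])+np.ravel(c['tvec']); u,v=(c['K']@q)[:2]/q[2]; u,v=int(u),int(v); print(u,v)
    f=c['frame'][max(v-40,0):v+40,max(u-40,0):u+40]; ims.append(cv2.resize(f,(400,400),interpolation=cv2.INTER_CUBIC))
    p=P.reshape(-1,3); s=p[(np.hypot(p[:,0]-x,p[:,1]-y)<.016)&(p[:,2]>zt-.003)&(p[:,2]<zt+.011)]
    if len(s)>4: print('blade',len(s),s.mean(0).round(4),cv2.minAreaRect((s[:,:2]*1000).astype(np.float32)),'pca',np.linalg.svd(s[:,:2]-s[:,:2].mean(0))[2][0],s[:,2].min())
cv2.imwrite('pics/b1.png',np.hstack(ims)[...,::-1])
E
```

```text
t: 37.48
tool_pos: [0.4342, 0.3625, 0.0811]
orientation: [-1.957, 2.454, 0.0]
contact_force: [-0.1, -0.8, 6.4]
gripper_width: 0.0261
gripper_force: 78.4
t: 38.22
tool_pos: [0.4325, 0.3614, 0.218]
orientation: [1.957, -2.454, -0.001]
contact_force: [-0.5, 0.0, -1.3]
gripper_width: 0.0264
gripper_force: 78.7
tip z est 0.14403136420661206
shift [ 0.1986 -0.0773 -0.0318] turn [ 0.0023 -0.0017  0.0004] dist 0.215 psi 2.917 pos [0.4325 0.3614 0.218 ] F [-0.5  0.  -1.3]
442 286
blade 17 [0.4351 0.3596 0.1487] ((433.4786071777344, 359.36444091796875), (4.165035247802734, 12.720279693603516), 74.75747680664062) pca [ 0.91707669 -0.39871086] 0.14306373528399768
202 118
blade 17 [0.4343 0.358  0.1485] ((434.529052734375, 358.3179626464844), (2.8965251445770264, 12.715343475341797), 75.49243927001953) pca [ 0.97482643 -0.22296508] 0.14160476155329668
```

View pics/b1.png

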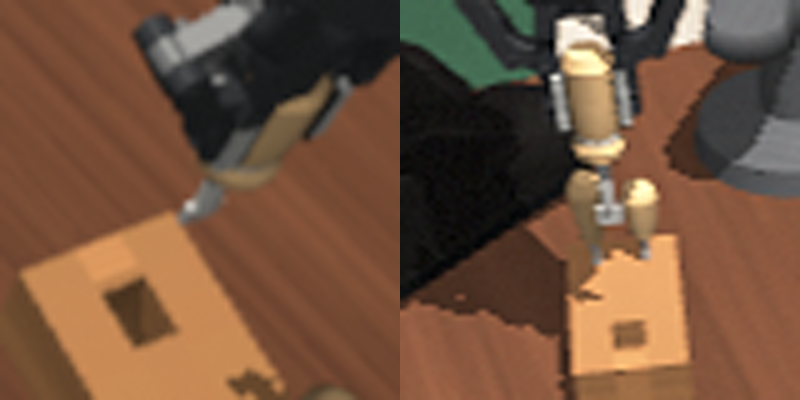

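In the left view the blade is at (197,212), lying along the block's x, which is the tool's y. Now measuring the slot and tab.

Run:
```python
from h import *
ims=[]
for n in('scene','side'):
    c=cam(n); Rm=R.from_rotvec(np.ravel(c['rvec'])).as_matrix(); q=Rm@np.array([.4636,.1506,.072])+np.ravel(c['tvec']); u,v=(c['K']@q)[:2]/q[2]; print(n,u,v)
    u,v=int(u),int(v); ims.append(cv2.resize(c['frame'][v-22:v+22,u-22:u+22],(400,400),interpolation=cv2.INTER_CUBIC))
    p=c['P'].reshape(-1,3);f=c['frame'].reshape(-1,3).astype(int); m=np.isfinite(p).all(1); p,f=p[m],f[m]
    yel=lambda c:(c[:,0]-c[:,2]>60)
    s=sel(p,f,(.445,.485),(.13,.17),(.067,.078)); print(' head',len(s),s.mean(0).round(4),cv2.minEnclosingCircle((s[:,:2]*1000).astype(np.float32)),np.median(s[:,2]))
    t=sel(p,f,(.44,.50),(.14,.21),(.055,.075),lambda c:(abs(c[:,0]-c[:,2])<35)&(c.max(1)>70)); 
    if len(t)>5:
        k=t.mean(0); print(' tab',len(t),k.round(4),cv2.minAreaRect((t[:,:2]*1000).astype(np.float32)),'dir',np.arctan2(k[1]-.1506,k[0]-.4636),'far',t[np.argmax(t[:,1])].round(4))
cv2.imwrite('pics/s1.png',np.hstack(ims)[...,::-1])
```

```text
scene 349.0168328099339 236.105346184002
 head 89 [0.4636 0.1529 0.0716] ((462.6161804199219, 154.776123046875), 14.647522926330566) 0.07198578035773555
 tab 74 [0.466  0.177  0.0659] ((463.9920959472656, 176.0728302001953), (30.890361785888672, 15.910099983215332), 83.06739807128906) dir 1.47866756013319 far [0.4664 0.1911 0.0653]
side 237.96848081764102 182.54875860564505
 head 41 [0.4648 0.1495 0.0705] ((464.312744140625, 150.28121948242188), 11.862557411193848) 0.07043671393379723
 tab 26 [0.4686 0.1783 0.0647] ((472.2754821777344, 173.38841247558594), (18.753812789916992, 39.110939025878906), 33.30275344848633) dir 1.3923891032870526 far [0.4652 0.1921 0.0634]
```

View pics/s1.png

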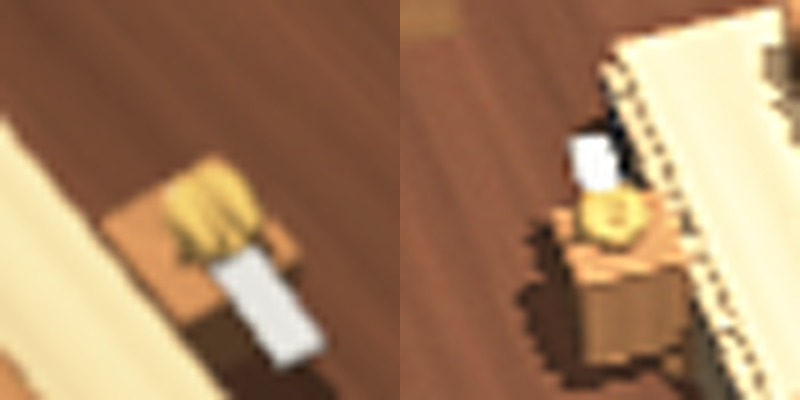

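```bash
python3 -c "
from h import *
go(.4637,.22,.165,-.225)"
```

```text
shift [ 0.1305 -0.0623  0.0528] turn [ 0.0031 -0.0026  0.0004] dist 0.154 psi 2.917 pos [0.4322 0.3612 0.2177] F [-1.3 -1.2 -0.4]
```

Scaled: 0.13 m is 26, 0.09 m is 18.

```bash
echo '[[[0.01,10,-4,0,0,0,0],[0.01,18,-8,0,0,0,0],[0.01,26,-12.4,0,0,0,0],[0.01,26,-12.4,6,0,0,0],[0.01,26,-12.4,10.6,0,0,0],[0.01,26,-12.4,10.6,0,0,0],[0.01,26,-12.4,10.6,0,0,0]]]' > mv.in && python3 nudge.py mv.in 80 | head -2
python3 - <<'E'
from h import *
c=cam('wrist');P=c['P'];p=P.reshape(-1,3);f=c['frame'].reshape(-1,3).astype(int);m=np.isfinite(p).all(1);p,f=p[m],f[m]
s=sel(p,f,(.445,.485),(.13,.17),(.069,.076)); print('head',len(s),s.mean(0).round(4),cv2.minEnclosingCircle((s[:,:2]*1000).astype(np.float32)))
Rm=R.from_rotvec(np.ravel(c['rvec'])).as_matrix(); q=Rm@np.array([.4636,.1506,.072])+np.ravel(c['tvec']); u,v=(c['K']@q)[:2]/q[2]; print(u,v,q[2])
save(c,'w4full.png'); u,v=int(u),int(v)
cv2.imwrite('pics/w4.png',np.hstack([cv2.resize(c['frame'],(400,300)),cv2.resize(c['frame'][max(v-40,0):v+40,u-53:u+53],(400,300),interpolation=cv2.INTER_CUBIC)])[...,::-1])
print(r.read_state()['tool_pos'])
E
```

```text
t: 39.3
tool_pos: [0.4645, 0.2213, 0.1665]
head 623 [0.4618 0.1519 0.0713] ((461.7744140625, 152.0933837890625), 10.621176719665527)
257.5049068186605 121.04178959220687 0.22042606833043904
[0.46491826 0.22147997 0.16690931]
```

View pics/w4.png

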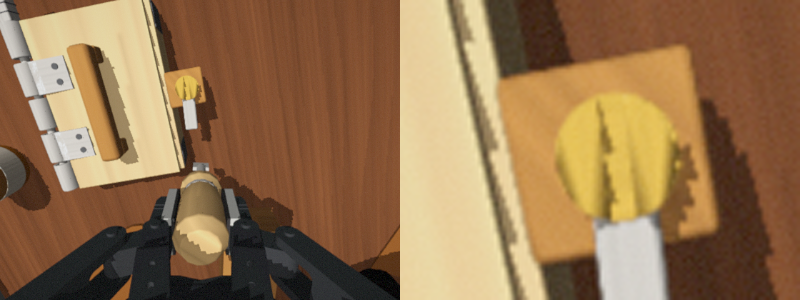

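The wrist view shows the slot head at about (257,122) full-scale, the tab running image-down from it, and the blade visible at about (280,234). So the slot and the blade can be measured in the same camera.

```bash
cat > s.py <<'E'
from h import *
def run():
    c=cam('wrist');p=c['P'].reshape(-1,3);f=c['frame'].reshape(-1,3).astype(int);m=np.isfinite(p).all(1);p,f=p[m],f[m]
    st=r.read_state();x,y,z=st['tool_pos'];M=R.from_rotvec(st['orientation']).as_matrix();ty=M[:,1]
    s=sel(p,f,(.44,.49),(.12,.18),(.0675,.076),lambda c:(c[:,0]-c[:,2]>50)); (cx,cy),rr=cv2.minEnclosingCircle((s[:,:2]*1e4).astype(np.float32))
    t=sel(p,f,(.43,.52),(.11,.21),(.056,.069),lambda c:(abs(c[:,0]-c[:,2])<40)&(c.max(1)>110))
    t=t[np.hypot(t[:,0]-cx/1e4,t[:,1]-cy/1e4)<.048]
    print('head',len(s),cx/1e4,cy/1e4,rr/1e4,'z',np.median(s[:,2]).round(4))
    if len(t)>10:
        q=t[:,:2]; (a,b),wh,an=cv2.minAreaRect((q*1e4).astype(np.float32)); v=np.linalg.svd(q-q.mean(0))[2][0]; print('tab',len(t),'rect',a/1e4,b/1e4,wh,'pca yaw',np.arctan2(v[1],v[0]).round(4),'dir',np.arctan2(b/1e4-cy/1e4,a/1e4-cx/1e4).round(4))
    zt=z-.076
    b=p[(np.hypot(p[:,0]-x,p[:,1]-y)<.02)&(p[:,2]>zt-.004)&(p[:,2]<zt+.011)]
    if len(b)>8:
        (a,d),wh,an=cv2.minAreaRect((b[:,:2]*1e4).astype(np.float32)); v=np.linalg.svd(b[:,:2]-b[:,:2].mean(0))[2][0]
        print('blade',len(b),'z',b[:,2].min().round(4),b[:,2].max().round(4),'rect',a/1e4,d/1e4,wh,an,'pca yaw',np.arctan2(v[1],v[0]).round(4),'mean',b.mean(0).round(4))
    print('tcp',st['tool_pos'].round(4),'tooly yaw',np.arctan2(ty[1],ty[0]).round(4))
if __name__=='__main__': run();run()
E
python3 s.py
```

```text
head 794 0.4617271484375 0.15202591552734376 0.01088646697998047 z 0.071
tab 703 rect 0.464941015625 0.1772071044921875 (292.47735595703125, 119.23683166503906) pca yaw 1.4461 dir 1.4439
blade 140 z 0.0895 0.1021 rect 0.464510595703125 0.2193723876953125 (50.76626205444336, 138.4058380126953) 75.00957489013672 pca yaw 2.8774 mean [0.4646 0.2191 0.0967]
tcp [0.4651 0.2216 0.1671] tooly yaw 2.9173
head 798 0.4616990234375 0.15203565673828126 0.010913936614990235 z 0.071
tab 703 rect 0.464991796875 0.1772328369140625 (291.5654602050781, 121.00376892089844) pca yaw 1.438 dir 1.4409
blade 121 z 0.0898 0.1021 rect 0.4647564453125 0.2194689697265625 (50.28642654418945, 137.91156005859375) 74.54060363769531 pca yaw 2.8761 mean [0.4648 0.2191 0.0963]
tcp [0.4651 0.2216 0.1671] tooly yaw 2.9174
```

```bash
python3 -c "
from h import *
go(.4628,.1519,.160,1.482)"
```

```text
shift [ 0.0684 -0.0132  0.0071] turn [-1.0000e-04  6.0000e-04  1.4354e+00] dist 0.07 psi 1.482 pos [0.4651 0.2216 0.1671] F [ 0.9  0.1 -0.7]
```

The rows are not in the units I measure in: shifts go in units of 5 mm and turns go in units of 0.1 rad. I convert before sending: 0.068 m is 13.6, 0.03 m is 6, 1.435 rad is 14.35.

```bash
echo '[[[0.01,6,-1.2,-4,0,0,1.88],[0.01,13.6,-2.6,-4,0,0,3.76],[0.01,13.6,-2.6,-4,0,0,5.64],[0.01,13.6,-2.6,-4,0,0,7.52],[0.01,13.6,-2.6,-4,0,0,9.4],[0.01,13.6,-2.6,-4,0,0,11.28],[0.01,13.6,-2.6,-4,0,0,13.16],[0.01,13.6,-2.6,0,0,0,14.35],[0.01,13.6,-2.6,0.8,0,0,14.35],[0.01,13.6,-2.6,1.4,0,0,14.35],[0.01,13.6,-2.6,1.4,0,0,14.35]]]' > mv.in && python3 nudge.py mv.in 80 | head -2
python3 s.py
python3 - <<'E'
from h import *
c=cam('wrist')
cv2.imwrite('pics/w5.png',cv2.resize(c['frame'][130:270,195:335+47],(800,600),interpolation=cv2.INTER_CUBIC)[...,::-1])
E
```

```text
t: 40.83
tool_pos: [0.4621, 0.152, 0.1595]
head 483 0.461105224609375 0.15227513427734374 0.010880914306640625 z 0.0708
tab 616 rect 0.465084423828125 0.1672834228515625 (171.8380126953125, 496.70648193359375) pca yaw 1.4722 dir 1.3116
blade 135 z 0.0815 0.0946 rect 0.46006357421875 0.15180975341796876 (137.07273864746094, 50.86509323120117) 82.61540222167969 pca yaw 1.4419 mean [0.4598 0.1516 0.089 ]
tcp [0.4622 0.152  0.1596] tooly yaw 1.4827
head 493 0.460837646484375 0.15224317626953124 0.010889845275878907 z 0.0707
tab 615 rect 0.474245703125 0.16197115478515625 (278.3360290527344, 633.2130126953125) pca yaw 1.4641 dir 0.6277
blade 128 z 0.0823 0.0946 rect 0.46016171875 0.151816162109375 (137.65122985839844, 52.4323616027832) 80.62539672851562 pca yaw 1.4338 mean [0.4598 0.1517 0.0889]
tcp [0.4622 0.152  0.1596] tooly yaw 1.4826
```

View pics/w5.png

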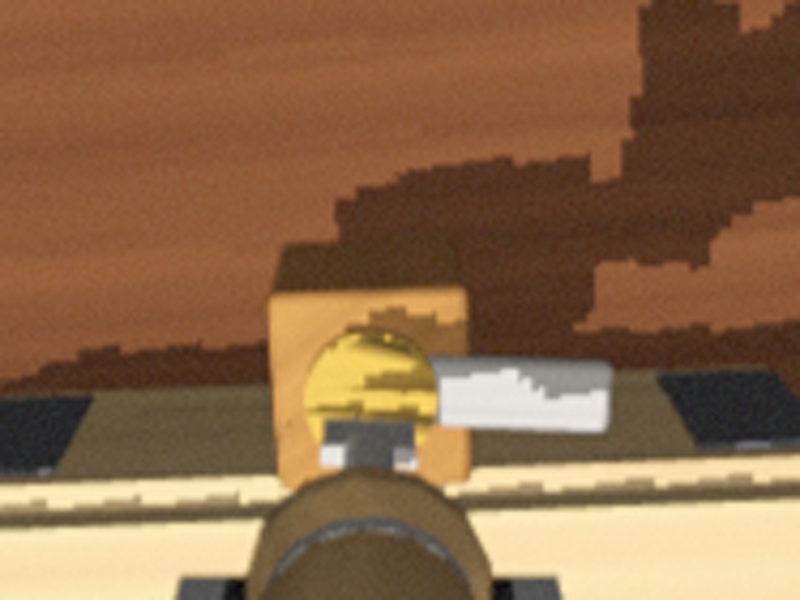

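The blade at (370,440) is parallel to the slot at (370,395). The lateral offset now needs refining from the depth map.

```bash
cat > sl.py <<'E'
from h import *
A=[];
for i in range(4):
    c=cam('wrist');p=c['P'].reshape(-1,3);A.append(p[np.isfinite(p).all(1)])
p=np.vstack(A); th=1.442; n=np.array([-np.sin(th),np.cos(th)]); t=np.array([np.cos(th),np.sin(th)]); o=np.array([.4615,.152])
l=(p[:,:2]-o)@n; a=(p[:,:2]-o)@t   # l ~ -x
m=(np.hypot(l,a)<.0095)&(p[:,2]>.060)&(p[:,2]<.076)
print('head/slot: l bins -> median z, min z, n')
for b in np.arange(-.010,.010,.001):
    k=m&(l>=b)&(l<b+.001)
    if k.sum()>3: print(round(b+.0005,4),np.median(p[k,2]).round(4),np.percentile(p[k,2],5).round(4),k.sum())
st=r.read_state();z=st['tool_pos'][2];zt=z-.076
k=(np.abs(l)<.012)&(np.abs(a)<.006)&(p[:,2]>zt-.001)&(p[:,2]<zt+.02)
print('blade: z -> l median,max')
for b in np.arange(zt-.001,zt+.02,.002):
    q=k&(p[:,2]>=b)&(p[:,2]<b+.002)
    if q.sum()>3: print(round(b+.001,4),np.median(l[q]).round(4),np.percentile(l[q],[10,90]).round(4),q.sum())
print('blade ext a',np.percentile(a[(np.abs(l)<.012)&(np.abs(a)<.012)&(p[:,2]>zt)&(p[:,2]<zt+.011)],[1,99]).round(4), 'tcp l',((st['tool_pos'][:2]-o)@n).round(4),((st['tool_pos'][:2]-o)@t).round(4))
E
python3 sl.py
```

```text
head/slot: l bins -> median z, min z, n
-0.0045 0.0713 0.0708 15
-0.0035 0.0713 0.0704 14
-0.0025 0.0694 0.0668 192
-0.0015 0.0681 0.0668 181
-0.0005 0.0678 0.0667 142
0.0005 0.0679 0.067 155
0.0015 0.0683 0.0677 22
0.0025 0.071 0.0702 92
0.0035 0.0712 0.0703 141
0.0045 0.0712 0.0703 134
0.0055 0.0713 0.0701 130
0.0065 0.0713 0.0701 101
0.0075 0.0712 0.0703 96
0.0085 0.0714 0.0702 70
0.0095 0.0714 0.0706 13
blade: z -> l median,max
0.0832 0.0017 [0.0015 0.002 ] 54
0.0852 0.0018 [0.0015 0.0021] 84
0.0872 0.0018 [0.0015 0.0022] 76
0.0892 0.0019 [0.0016 0.0021] 42
0.0912 0.0018 [0.0015 0.0023] 41
0.0932 0.0019 [-0.0002  0.0037] 94
0.0952 0.0013 [-0.0007  0.0039] 160
0.0972 0.0035 [0.0019 0.0042] 62
0.0992 0.0035 [0.0018 0.0041] 54
0.1012 0.0036 [0.0024 0.004 ] 49
0.1032 0.0036 [0.0023 0.0041] 31
blade ext a [-0.0072  0.0065] tcp l -0.0005 -0.0
```

Scaled: 0.015 m is 3, -0.0007 m is -0.14.

```bash
echo '[[[0.01,-0.14,0,0.6,0,0,0],[0.01,-0.14,0,1.2,0,0,0],[0.01,-0.14,0,1.8,0,0,0],[0.01,-0.14,0,2.2,0,0,0],[0.01,-0.14,0,2.6,0,0,0],[0.01,-0.14,0,3,0,0,0],[0.01,-0.14,0,3.2,0,0,0],[0.01,-0.14,0,3.2,0,0,0]]]' > mv.in && python3 nudge.py mv.in 80; python3 sl.py | sed -n '/blade/,$p'
```

```text
t: 42.18
tool_pos: [0.4625, 0.1518, 0.143]
orientation: [-0.139, -3.137, 0.001]
contact_force: [-0.6, 0.3, -0.1]
gripper_width: 0.0261
gripper_force: 78.6
blade: z -> l median,max
0.0671 0.0102 [0.0092 0.0109] 115
0.0691 0.009 [0.0013 0.0106] 162
0.0711 0.0059 [0.0018 0.0094] 841
0.0731 0.004 [0.0013 0.0085] 121
0.0751 0.0015 [0.0011 0.0019] 43
0.0771 0.0013 [-0.0011  0.0033] 115
0.0791 0.0011 [-0.0009  0.0036] 141
0.0811 0.0033 [0.0017 0.0037] 48
0.0831 0.0031 [0.0019 0.0037] 58
0.0851 0.003 [0.0016 0.0036] 54
0.0871 0.0031 [0.0021 0.0037] 33
blade ext a [-0.0105  0.0104] tcp l -0.0011 0.0
```

The blade is in the slot: the tip is at about z 0.0665 and there is no side force. Turning clockwise about the blade axis.

```bash
echo '[[[0.01,0,-0.02,0,0,0,1.4],[0.01,0,-0.06,0,0,0,2.8],[0.01,0.02,-0.08,0,0,0,4.2],[0.01,0.04,-0.1,0,0,0,5.6],[0.01,0.04,-0.12,0,0,0,7],[0.01,0.06,-0.14,0,0,0,8.4],[0.01,0.08,-0.16,0,0,0,9.8],[0.01,0.12,-0.18,0,0,0,11.2],[0.01,0.14,-0.2,0,0,0,12.6],[0.01,0.16,-0.2,0,0,0,14],[0.01,0.18,-0.2,0,0,0,15],[0.01,0.18,-0.2,0,0,0,15]]]' > mv.in && python3 nudge.py mv.in 80
python3 - <<'E'
from h import *
st=r.read_state(); print(st['wrist_torque'].round(3))
M=R.from_rotvec(st['orientation']).as_matrix(); print('tool y yaw',np.arctan2(M[1,1],M[0,1]).round(4))
for n in('scene','side','wrist'):
    P,C=cloud((n,)); t=sel(P[0],C[0],(.47,.512),(.12,.185),(.0628,.070),lambda c:(abs(c[:,0]-c[:,2])<40)&(c.max(1)>60))
    if len(t)>8: v=np.linalg.svd(t[:,:2]-t[:,:2].mean(0))[2][0]; print(n,len(t),t.mean(0).round(4),np.arctan(v[1]/v[0]).round(3),'x max',t[:,0].max().round(4),'dir from slot',np.arctan2(t[:,1].mean()-.152,t[:,0].mean()-.462).round(3))
E
```

```text
t: 43.88
tool_pos: [0.4615, 0.1514, 0.1431]
orientation: [-2.239, -2.202, 0.001]
contact_force: [-0.4, 2.5, -0.5]
gripper_width: 0.0262
gripper_force: 78.6
[0.464 0.128 0.007]
tool y yaw -0.0165
scene 65 [0.4879 0.1564 0.0665] 0.1 x max 0.5022 dir from slot 0.169
side 33 [0.4888 0.1535 0.0652] 0.582 x max 0.503 dir from slot 0.055
wrist 754 [0.4864 0.1565 0.0647] 0.117 x max 0.5013 dir from slot 0.183
```

```bash
cat > tab.py <<'E'
from h import *
st=r.read_state(); print('torque',st['wrist_torque'].round(3),'F',st['contact_force'].round(1))
M=R.from_rotvec(st['orientation']).as_matrix(); print('tool y yaw',np.arctan2(M[1,1],M[0,1]).round(4))
for n in('scene','side','wrist'):
    P,C=cloud((n,)); t=sel(P[0],C[0],(.474,.512),(.12,.185),(.0628,.070),lambda c:(abs(c[:,0]-c[:,2])<40)&(c.max(1)>60))
    if len(t)>8: v=np.linalg.svd(t[:,:2]-t[:,:2].mean(0))[2][0]; print(n,len(t),t.mean(0).round(4),'pca',np.arctan(v[1]/v[0]).round(3),'dir',np.arctan2(t[:,1].mean()-.152,t[:,0].mean()-.462).round(3))
E
echo '[[[0.01,0.02,0,0,0,0,0.6],[0.01,0.02,0,0,0,0,1.2],[0.01,0.02,0,0,0,0,1.6],[0.01,0.02,0,0,0,0,1.6],[0.01,0.02,0,0,0,0,1.6]]]' > mv.in && python3 nudge.py mv.in 80|head -2; python3 tab.py
```

```text
t: 44.65
tool_pos: [0.4614, 0.1513, 0.1431]
torque [0.829 0.241 0.059] F [-0.9  3.7  0.2]
tool y yaw -0.1769
scene 61 [0.4886 0.1522 0.0665] pca -0.049 dir 0.006
side 35 [0.4906 0.1487 0.0653] pca 0.01 dir -0.116
wrist 703 [0.4876 0.1526 0.0647] pca -0.028 dir 0.024
```

Scaled: 0.06 rad is 0.6.

```bash
echo '[[[0.01,0,0,0,0,0,0.3],[0.01,0,0,0,0,0,0.6],[0.01,0,0,0,0,0,0.6],[0.01,0,0,0,0,0,0.6]]]' > mv.in && python3 nudge.py mv.in 80|head -2; python3 tab.py
```

```text
t: 45.3
tool_pos: [0.4615, 0.1512, 0.1431]
torque [1.12  0.507 0.129] F [-1.8  3.6  0.9]
tool y yaw -0.2378
scene 60 [0.4889 0.1515 0.0664] pca -0.069 dir -0.019
side 34 [0.4891 0.1484 0.0653] pca 0.008 dir -0.133
wrist 706 [0.4876 0.1519 0.0647] pca -0.055 dir -0.005
```

Scaled: 0.03 rad is 0.3.

```bash
echo '[[[0.01,0,0,0,0,0,0.3],[0.01,0,0,0,0,0,0.3],[0.01,0,0,0,0,0,0.3]]]' > mv.in && python3 nudge.py mv.in 80|head -2; python3 tab.py
```

```text
t: 45.82
tool_pos: [0.4615, 0.1512, 0.1431]
torque [1.237 0.526 0.13 ] F [-2.4  5.5  0.8]
tool y yaw -0.2679
scene 62 [0.4884 0.1513 0.0665] pca -0.064 dir -0.025
side 30 [0.4897 0.1482 0.065 ] pca -0.166 dir -0.136
wrist 713 [0.4877 0.1518 0.0647] pca -0.063 dir -0.006
```

The tab has stopped moving and the torque has plateaued, so it is at the stop. Unloading the blade and withdrawing.

Scaled: -0.07 rad is -0.7.

```bash
echo '[[[0.01,0,0,0,0,0,-0.4],[0.01,0,0,0,0,0,-0.7],[0.01,0,0,0,0,0,-0.7]]]' > mv.in && python3 nudge.py mv.in 80|sed -n '4p'; echo '[[[0.01,0,0,-1.2,0,0,0],[0.01,0,0,-2.8,0,0,0],[0.01,0,0,-6,0,0,0],[0.01,0,0,-12,0,0,0],[0.01,0,0,-18,0,0,0],[0.01,0,0,-18,0,0,0]]]' > mv.in && python3 nudge.py mv.in 80|sed -n '2p;4p'; python3 tab.py
cat > bl.py <<'E'
from h import *
A=[]
for i in range(3):
    c=cam('wrist');p=c['P'].reshape(-1,3);A.append(p[np.isfinite(p).all(1)])
p=np.vstack(A);st=r.read_state();x=st['tool_pos'];M=R.from_rotvec(st['orientation']).as_matrix();q=(p-x)@M
k=(np.hypot(q[:,0],q[:,1])<.02)&(q[:,2]<.0775)&(q[:,2]>.066); b=q[k]
v=np.linalg.svd(b[:,:2]-b[:,:2].mean(0))[2][0]
print('blade in tool frame n',len(b),'mean',b.mean(0).round(4),'angle from tool y',np.arctan(-v[0]/v[1]).round(4),'zmax',np.percentile(b[:,2],99).round(4),'y ext',np.percentile(b[:,1],[1,99]).round(4))
for a in np.arange(.05,.078,.003):
    s=q[(np.abs(q[:,1])<.005)&(np.abs(q[:,0])<.02)&(q[:,2]>a)&(q[:,2]<a+.003)]
    if len(s)>3: print(round(a,3),np.median(s[:,0]).round(4),len(s))
E
python3 bl.py; python3 -c "
from h import *
go(.4335,.3605,.23,-.225)"
```

```text
contact_force: [-1.9, 4.1, 0.9]
tool_pos: [0.464, 0.1505, 0.2359]
contact_force: [0.4, 0.2, -1.5]
torque [0.043 0.001 0.036] F [ 0.4  0.2 -1.5]
tool y yaw -0.1988
scene 65 [0.4882 0.1518 0.0667] pca -0.05 dir -0.007
side 35 [0.4895 0.1471 0.0653] pca -0.215 dir -0.177
wrist 375 [0.4877 0.1518 0.0647] pca -0.067 dir -0.007
blade in tool frame n 305 mean [ 0.0021 -0.0002  0.0719] angle from tool y 0.0357 zmax 0.0772 y ext [-0.007   0.0071]
0.05 0.0046 7
0.053 0.004 56
0.056 0.0038 61
0.059 0.0038 63
0.062 0.0023 96
0.065 0.0022 71
0.068 0.0022 32
0.071 0.0021 62
0.074 0.002 61
0.077 0.0018 7
shift [ 0.2003 -0.0681  0.0016] turn [-0.0035  0.0021  0.0268] dist 0.212 psi -0.225 pos [0.4608 0.1507 0.2318] F [ 0.1  0.1 -0.6]
```

Scaled: 0.2 m is 40, 0.165 m is 33, 0.026 rad is 0.26.

```bash
echo '[[[0.01,10,-3.4,0,0,0,0],[0.01,22,-7.4,0,0,0,0],[0.01,33,-11.2,0,0,0,0.26],[0.01,40,-13.6,0,-0.03,0.02,0.26],[0.01,40,-13.6,0,-0.03,0.02,0.26],[0.01,40,-13.6,0,-0.03,0.02,0.26],[0.01,40,-13.6,0,-0.03,0.02,0.26]]]' > mv.in && python3 nudge.py mv.in 80|sed -n '2p'
python3 - <<'E'
from h import *
for n in('scene','side','wrist'):
    P,C=cloud((n,));p=P[0]
    q=sel(p,C[0],(.38,.50),(.30,.48),(.050,.06)); bf=rectfit(q,.07,.13,(.44,.39,-.22),filled=True); print(n,len(q),'block',bf)
    th=-.225;c,s=np.cos(th),np.sin(th); d=p[:,:2]-[.4335,.3600]; lx=d[:,0]*c+d[:,1]*s; ly=-d[:,0]*s+d[:,1]*c
    m=(abs(lx)<.03)&(abs(ly)<.03)&(p[:,2]<.047)&(p[:,2]>-.005); t=(abs(lx)<.03)&(abs(ly)<.03)&(p[:,2]>.049)&(p[:,2]<.062)
    # top-face hole extents: gaps of top points along centre lines
    X=np.sort(lx[t&(abs(ly)<.008)]);Y=np.sort(ly[t&(abs(lx)<.006)])
    for nm,Z in(('x',X),('y',Y)):
        if len(Z)>5: i=np.argmax(np.diff(Z)); print('  gap',nm,Z[i].round(4),Z[i+1].round(4),'mid',((Z[i]+Z[i+1])/2).round(4))
go(.4335,.3605,.23,-.225)
E
python3 bl.py | head -1
```

```text
tool_pos: [0.4345, 0.3593, 0.2328]
scene 2102 block [ 0.4398  0.393  -0.2253  0.0088]
  gap x -0.0108 0.0085 mid -0.0012
  gap y -0.0105 0.0132 mid 0.0014
side 565 block [ 0.4421  0.3914 -0.2094  0.0831]
  gap x -0.01 0.0112 mid 0.0006
  gap y -0.0123 0.0111 mid -0.0006
wrist 8846 block [ 0.4388  0.3942 -0.2279  0.    ]
  gap x -0.0125 0.0074 mid -0.0026
  gap y -0.0099 0.0145 mid 0.0023
shift [ 0.0006 -0.0013  0.0031] turn [ 0.0017 -0.0012 -0.0005] dist 0.003 psi -0.225 pos [0.4347 0.3596 0.2331] F [-0.5  0.3 -0.8]
blade in tool frame n 315 mean [ 0.0018 -0.0003  0.0718] angle from tool y 0.0362 zmax 0.077 y ext [-0.007   0.0067]
```

```bash
python3 -c "
from h import *
go(.433,.361,.082,-.225)"
```

```text
shift [ 0.0003 -0.002   0.1512] turn [ 0.0018 -0.0014  0.0001] dist 0.151 psi -0.225 pos [0.4346 0.3601 0.2332] F [-0.1  0.9 -0.6]
```

```bash
echo '[[[0.01,0.1,-0.4,6,0.02,-0.01,0],[0.01,0.1,-0.4,12,0.02,-0.01,0],[0.01,0.1,-0.4,18,0.02,-0.01,0],[0.01,0.1,-0.4,22,0.02,-0.01,0],[0.01,0.1,-0.4,24,0.02,-0.01,0],[0.01,0.1,-0.4,26,0.02,-0.01,0],[0.01,0.1,-0.4,27.6,0.02,-0.01,0],[0.01,0.1,-0.4,29,0.02,-0.01,0],[0.01,0.1,-0.4,29.8,0.02,-0.01,0],[0.01,0.1,-0.4,30.2,0.02,-0.01,0],[0.01,0.1,-0.4,30.2,0.02,-0.01,0]]]' > mv.in && python3 nudge.py mv.in 80|sed -n '2p;4p'; echo '[[[0.01,0,0,0.2,0,0,0],[0.01,0,0,0.2,0,0,0]]]' > mv.in && python3 nudge.py mv.in 80|sed -n '2p;4p'
```

```text
tool_pos: [0.4328, 0.3617, 0.082]
contact_force: [-0.1, -0.2, -1.7]
tool_pos: [0.433, 0.3617, 0.0811]
contact_force: [-0.3, 0.4, -0.6]
```

Scaled: 0.001 m is 0.2.

```bash
echo '[[[0.01,0,0,0.2,0,0,0],[0.01,0,0,0.2,0,0,0]]]' > mv.in && python3 nudge.py mv.in 80|sed -n '2p;4p'; echo '[[[0.05,0,0,0,0,0,0],[0.05,0,0,0,0,0,0],[0.06,0,0,0,0,0,0],[0.06,0,0,-8,0,0,0],[0.06,0,0,-20,0,0,0],[0.06,0,0,-30,0,0,0],[0.06,-4,0,-32,0,0,0]]]' > mv.in && python3 nudge.py mv.in 80|sed -n '2p;4p'
python3 - <<'E'
from h import *
a=cam('scene');b=cam('side')
im=np.hstack([cv2.resize(a['frame'][180:380,230:490],(400,308)),cv2.resize(b['frame'][90:290,170:430],(400,308))])
cv2.imwrite('pics/f.png',im[...,::-1])
for c in(a,b):
    p=c['P'].reshape(-1,3);f=c['frame'].reshape(-1,3);m=np.isfinite(p).all(1);p,f=p[m],f[m]
    t=sel(p,f,(.40,.47),(.33,.39),(.112,.14)); print('driver top',len(t),t.mean(0).round(4),t[:,2].max().round(4) if len(t) else 0)
    hd=sel(p,f,(.585,.62),(.005,.075),(.045,.075),bright); print('head ymin',hd[:,1].min().round(4))
E
```

```text
tool_pos: [0.4329, 0.3618, 0.0811]
contact_force: [-1.8, -1.4, 6.2]
tool_pos: [0.4306, 0.3437, 0.2439]
contact_force: [0.7, -0.7, -0.8]
driver top 179 [0.4366 0.3621 0.119 ] 0.1248
head ymin 0.0181
driver top 50 [0.4356 0.3562 0.1174] 0.122
head ymin 0.0154
```

View pics/f.png

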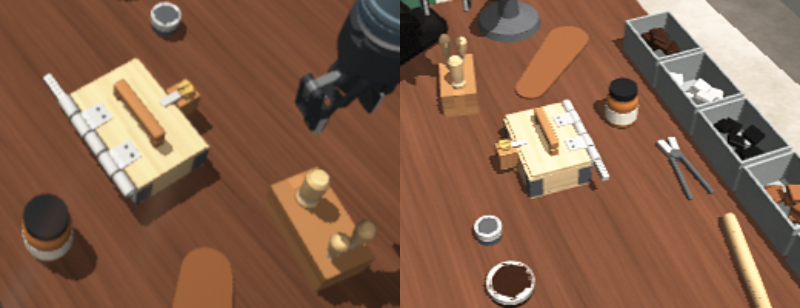

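The left view shows the lid on, the pin through with its head at (60,90) against the first barrel, the tab at (180,97) straight in over the lid, and the driver standing in its well at (313,188).

```bash
python3 -c "
from workcell import r
print(r.finish_job())"
```

```text
the job is handed in; nothing more can be done
None
```

I handed the job in at about 48 s of the 208 s allowed: all three heels are flat in the chest, the lid is on with the pin fully home, the turn-button is locked with the screwdriver, and the screwdriver is back in its well. The final pictures looked right, but the hand-in gave no verdict.

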